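# Load the tile pallet on its switched dock and clear the bench

## Robot

A 7-joint arm with a two-finger parallel gripper is mounted at the origin on the work surface. World frame = base frame: x ahead of the robot, y to its left, z up, the work surface at z = 0. Lengths are in m, angles in degrees, forces in N, time in s.
With the tool pointing down it reaches from about 0.425 to 0.975 m from the base axis. Payload 16.7 kg.
Tool frame: the origin (TCP) lies midway between the tips of the shut fingers; the grasp point (between the pads) lies 19 mm behind it (bot.pinch_z is the distance from the TCP to the grasp point, in m); z points along the fingers, y is the direction in which the jaws open and shut (so a half turn about z gives the same grasp; the last joint's range is limited). The gripper opens to 85 mm and grips with 20 to 120 N. Pads are 22 mm wide; open, the fingers measure 114 mm over their backs; the gripper's body (76 mm by 85 mm) begins 54 mm behind the grasp point. The pads swing forward as they close: fully open they stand 13 mm farther back than shut.
Start: joints at [-81.79, 24.414, 4.234, 92.017, -1.954, 63.644, -3.845], TCP at [0.195, 0.646, 0.231] pointing down, gripper open.
Joint ranges: [-163.25, 163.25], [-28.42, 122.38], [-70.27, 78.77], [12.13, 141.07], [-58.53, 238.53], [9.26, 117.41], [-156.51, 156.51]. Speed limits (degrees/s): [108.29, 108.29, 136.94, 136.94, 172.46, 172.46, 172.46].

## Interface

Orientations are given as [roll, pitch, yaw] about the fixed x, y, z axes, in that order (R = Rz(yaw) Ry(pitch) Rx(roll)).
In Python, from cell import bot gives the robot as it stands. The module is installed in compiled form; this text tells all that it offers.
- The arm moves only by the tool arm_command, never from a script. Its argument "rows" is a list of rows, each an object with "hand": the finger opening in m, from 0 to 0.0854; "translation": the shift along the world's x, y, z in m, a list of three; "turn": the turn about the world's z in rad. A call has 1 to 8 rows; each row shifts and turns the commanded pose from where the row before left it; what a row does not reach is not made up. A row lasts 1/12 s, in which the tool goes at most 41.7 mm and 7.16 degrees, less where a joint would pass 70% of its speed; a pose out of reach is approached as far as the arm can. A call is refused whole if a number of a shift passes 0.0417 or a number of a turn 0.125, either way. A call with a gripper value outside its range is refused whole. The fingers move at their own pace and stop on an object; "newtons" is the grip in N (left out, the last holds). Time passes only in rows, so rows that do not move let the fingers close. It gives the time, the measured TCP pose, the force and the opening at its end, in the units of the state.
- bot.observe(): the state, without advancing time (a new reading comes with each control period).
- bot.camera(name): name is "scene" or "top" or "wrist"; returns a dict with "image" (420x560x3 uint8, blue, green, red), "K" (3x3 intrinsics, pixels), "rvec" (rotation vector, rad) and "tvec" (3), from world to camera coordinates, as OpenCV has them; the wrist camera has in their place "T_tool_cam" (4x4, takes a point from camera to tool coordinates, whose origin is the TCP and whose axes are the flange's). Camera axes: x right, y down, z forward; pixel columns grow to the right and rows downward; lengths in m; the calibration is good to about 2 mm. A picture is of the moment at which its call begins: read the wrist's pose just before it. There is no depth.
- bot.finish_job(): hands the job in, once; it reports no verdict.
Trained networks look in a picture, given as the dict that the camera call returned (one of the last four; its "shot" number tells which), for a name from the list of things; names that differ only in an ending like _2 or _b are one class to them, and where a whole thing is asked for, a point or a joint stands for the part that bears it (a point fixed in the world has none). Each returns a list of dicts, best first, with "p" (0 to 1); they miss things now and then, are a little off and sometimes report something else, mostly with a low value. They report only what shows in the picture. A call takes as long as a camera call. They do not tell look-alikes from the thing itself.
- bot.boxes_of(picture, label): "location" ([row, column] in pixels, amid what is visible of it).
- bot.mark_of(picture, label): "location" ([row, column] in pixels: a listed point, or the origin of a listed thing).
The state is a dict: "time_s": time; "joints": joint angles; "joint_vel": joint speeds; "joint_torque": joint torques, N m; "position": TCP position; "eef_rot": TCP orientation; "contact_force": force on the tool from outside, world axes, zero at the start; "torque": the same for the moment, N m; "opening": opening from 0.0 (shut) to 1.0 (fully open).
Only numpy, scipy, OpenCV 4.12 (cv2) and the standard library are available. Lean on these libraries where they do the work, as an engineer would, in place of code of your own. Each camera call takes 0.05 s, during which the arm holds its last target. There are 200 camera calls.

## Task

First set the small wooden pallet into the grey dock, squarely between its guides and flat on the bed, so that its far edge holds the switch lever with the red roller down. Then lay every good streaked tile flat, face up, side by side on the docked pallet, put the tile with the red cross into the open drawer and push the drawer shut, and slide the scraper blade first, fully home, into the slot of its holder. When all that is in place press the green button, and leave everything so, without knocking the brass tin or the dark steel weight about.

Things in the scene. Friction and masses are not known exactly. Their poses are not given: they have to be found in the camera images.
- pallet: loose slatted wooden pallet, 0.45 kg, 140 x 200 mm (x, y), the same either way round; origin under its centre. Two runners 12 mm high at x = +-28 to +-52; deck overhangs them to +-70, top at z = 20, rim 6 wide and 5 high round it. Grip rail 14 thick (y), 100 long (x), z = 20 to 60, on the middle. Tiles fit two each side of the rail, long side along x, at x = +-29, y = +-52
- dock: fixed grey dock; origin under the middle of the pallet's place, +x to the switch (away from the robot), bed top at z = 10 mm. Guides rise to z = 24: sides with inner faces at y = +-105, two back stops with inner faces at x = +75 and the lever between; open to -x. The pallet belongs with its centre over the origin, x axes parallel, underside on the bed: 5 mm play to the guides and stops
- lever (a joint): angle of the spring lever at the back of the dock (hinge along y at x = 92, z = 16 mm of the dock, 30 mm arm towards -x with a red roller 10 mm across): 0 when free, roller top 36 mm over the table; grows as pressed down: about 0.49 when the overhanging edge of a seated pallet holds it, stop at 0.60; it needs about 1 N and springs back
- lever_roller (a point): centre of the red roller of the switch lever
- button (a joint): travel of the green button: 0 when free, 0.006 m fully down (5 N, springs back); more than 0.004 counts as pressed
- button_top (a point): centre of the top of the green push button (28 mm across) on the ear at the +y side of the dock, about 32 mm above the table; press straight down
- tile0: good sample tile, only present in some runs (two to four of tile0..tile3): cream cement block 50 x 32 x 14 mm (x, y, z) with small brown streaks on its top, about 55 g; origin at the centre of its underside, z up out of the streaked face
- tile1: good sample tile, only present in some runs (two to four of tile0..tile3): cream cement block 50 x 32 x 14 mm (x, y, z) with small brown streaks on its top, about 55 g; origin at the centre of its underside, z up out of the streaked face
- tile2: good sample tile, only present in some runs (two to four of tile0..tile3): cream cement block 50 x 32 x 14 mm (x, y, z) with small brown streaks on its top, about 55 g; origin at the centre of its underside, z up out of the streaked face
- tile3: good sample tile, only present in some runs (two to four of tile0..tile3): cream cement block 50 x 32 x 14 mm (x, y, z) with small brown streaks on its top, about 55 g; origin at the centre of its underside, z up out of the streaked face
- reject: rejected tile, always present: same size and origin as the good ones, with a red cross on its top
- drawer_spot (a point): point on the inner floor of the red-fronted drawer standing open in the low blue cabinet, mid-width, 60 mm inside its front wall; +x points into the cabinet, z up. Floor 22 mm over the table, inner width 148 mm (y); front top at 68 mm, side walls 58 mm; the cabinet (top at 80 mm) covers the drawer from about 65 to 95 mm beyond this point
- drawer (a joint): slide of the drawer: 0 when 145 mm open, grows to +0.02 as it opens further, falls to -0.145 when fully shut; starts between -0.015 and 0.015; about 1.5 N of friction, stays where left
- drawer_knob (a point): grip centre of the steel knob on the drawer's front, on its middle, 35 mm out from the front, about 44 mm over the table; +x points in, the way it shuts
- scraper: scraper lying flat: orange handle 100 x 22 x 28 mm (x, y, z) with origin under the handle's middle, and a flat steel blade 50 mm wide (y), 4 mm thick, at the bottom (z = 0 to 4 mm), reaching to x = +115 mm; +x points from handle to blade; 0.12 kg, centre of mass at about x = +15 mm
- scraper_tip (a point): middle of the front edge of the scraper's blade
- holder: fixed scraper holder: black base plate 6 mm thick, 84 mm wide, from x = -102 to +60 mm, with a wooden bridge (top at z = 24 mm) from x = 0 to +60 mm; x points into the slot; origin on the table under the slot's mouth
- slot (a point): middle of the lower edge of the mouth of the holder's level slot, on the base plate (z = 6 mm over the table), +x pointing in: slot 62 mm wide, 10 mm high, 50 mm deep to its back wall. Home means the blade's edge is at the back wall (within 12 mm), the handle lying on the base plate
- tin: bystander: small brass cylinder 30 mm across, 40 mm high, origin under its centre, between dock and pallet
- weight: bystander: dark steel cylinder 36 mm across, 30 mm high, origin under its centre, at the right front
There are look-alikes about, which are no part of the job. Leave any pink look-alike of the tile3 alone. What is shaped like the tile1 but blue is not meant.

How it is judged:
By the outcome, as a careful person would: the job done as asked, in the order asked, and still so for the second after the job is handed in, with the robot touching nothing.
Of tile0, tile1, tile2, tile3 only 2 to 4 are there at a start; the rules pass over those that are not, and their reading is None.
At some moment in a run one of tile0, tile1, tile2, tile3 may be knocked a few centimetres aside while the robot is not near it.
Once in a run the grip may slacken for a moment while it holds something.
It also fails if it takes over 210 s, if anything falls off the work surface, if the arm or the gripper's body presses on something with over 40 N, if the wrist force passes 120 N, or if a joint passes its speed limit or range.

## Working session

There is one attempt and no reset: what is moved stays moved. The work goes in short steps, Python scripts to look and compute and a tool call to move; the robot and the scene stay as the last step left them, time stands still between calls to the robot, and variables do not carry over. Pictures are saved under pics/ and viewed, about 12 in all and at most 16, crops included, and the job is handed in when it is done.

Besides the shell and the picture viewer there is one more tool, called after "Call:" by a JSON object that holds its "method" and its "body". arm_command: Moves the arm, as the interface text tells. Its arguments: {"type":"object","properties":{"rows":{"type":"array","items":{"type":"object","properties":{"hand":{"type":"number"},"translation":{"type":"array","items":{"type":"number"}},"turn":{"type":"number"}}}},"newtons":{"type":"number"}},"required":["rows"]}

```bash
mkdir -p pics; cat > h.py <<'E'
import numpy as np, cv2
from cell import bot
from scipy.spatial.transform import Rotation as R
def world_cam(c, st=None):
    if 'rvec' in c:
        Rm=cv2.Rodrigues(np.array(c['rvec'],float))[0]; t=np.array(c['tvec'],float).ravel()
        return Rm.T, -Rm.T@t
    T=np.array(c['T_tool_cam']); Rt=R.from_euler('xyz',st['eef_rot'],degrees=True).as_matrix()
    return Rt@T[:3,:3], Rt@T[:3,3]+np.array(st['position'])
def px2w(c,rc,z,st=None):
    Rm,o=world_cam(c,st); d=Rm@np.linalg.inv(np.array(c['K']))@np.array([rc[1],rc[0],1.])
    return o+d*(z-o[2])/d[2]
def w2px(c,p,st=None):
    Rm,o=world_cam(c,st); q=np.array(c['K'])@(Rm.T@(np.array(p)-o)); return q[1]/q[2],q[0]/q[2]
def shot(name,save=None,scale=1.0):
    st=bot.observe(); c=bot.camera(name)
    if save: cv2.imwrite('pics/'+save, cv2.resize(c['image'],None,fx=scale,fy=scale))
    return c,st
Z=dict(pallet=0,dock=0,lever_roller=.031,button_top=.032,tile0=0,reject=0,drawer_spot=.022,drawer_knob=.044,scraper=0,scraper_tip=.002,holder=0,slot=.006,tin=0,weight=0)
E
cat > a.py <<'E'
from h import *
print(bot.observe())
for n in('top','scene'):
    c,st=shot(n,n+'0.png',1.4)
    print(n)
    for k,z in Z.items():
        print(k,[(round(m['p'],2),np.round(m['location']).tolist(),np.round(px2w(c,m['location'],z,st)[:2],3).tolist()) for m in bot.mark_of(c,k) if m['p']>.2])
E
python3 a.py
```

```text
{'time_s': 0.0, 'joints': array([-81.79078279,  24.45056512,   4.23269325,  92.0517289 ,
        -1.95327462,  63.64583327,  -3.8456267 ]), 'joint_vel': array([-0.08067871,  0.04440662,  0.04683346,  0.01721225,  0.01408324,
       -0.02124472,  0.0671117 ]), 'joint_torque': array([-1.76875824e-04, -9.49855757e+01,  3.76046151e+00, -4.63513863e+01,
        1.91699975e-02,  1.04521005e-02,  1.59013888e-05]), 'position': array([0.1947388 , 0.64586316, 0.23060463]), 'eef_rot': array([-1.79924358e+02,  6.66551381e-03,  1.63221175e+02]), 'contact_force': array([-0.35528131,  0.58732813,  0.1932817 ]), 'torque': array([ 0.02905686, -0.02284742, -0.01181094]), 'opening': 0.9999541639231246}
top
pallet [(0.95, [214.0, 127.0], [0.524, 0.311]), (0.23, [275.0, 374.0], [0.377, -0.266])]
dock [(0.95, [163.0, 266.0], [0.642, -0.015])]
lever_roller [(0.5, [132.0, 258.0], [0.71, 0.001])]
button_top [(0.73, [297.0, 410.0], [0.329, -0.34]), (0.58, [180.0, 203.0], [0.598, 0.129])]
tile0 [(0.85, [286.0, 278.0], [0.352, -0.044]), (0.82, [276.0, 374.0], [0.375, -0.266]), (0.8, [288.0, 335.0], [0.347, -0.1
[... 1096 characters left out ...]
77, -0.268])]
reject [(0.58, [206.0, 334.0], [0.462, 0.122]), (0.46, [176.0, 366.0], [0.332, 0.302])]
drawer_spot [(0.58, [250.0, 135.0], [0.492, -0.449])]
drawer_knob [(0.6, [219.0, 162.0], [0.407, -0.365])]
scraper [(0.63, [175.0, 364.0], [0.319, 0.301])]
scraper_tip [(0.6, [192.0, 353.0], [0.41, 0.213]), (0.42, [250.0, 319.0], [0.649, -0.014])]
holder [(0.64, [277.0, 238.0], [0.669, -0.235]), (0.6, [219.0, 198.0], [0.372, -0.263]), (0.55, [252.0, 320.0], [0.654, -0.013])]
slot [(0.89, [277.0, 240.0], [0.677, -0.23])]
tin [(0.51, [235.0, 410.0], [0.676, 0.239]), (0.31, [187.0, 351.0], [0.378, 0.221])]
weight [(0.71, [220.0, 164.0], [0.337, -0.353]), (0.53, [275.0, 237.0], [0.659, -0.234])]
```

View pics/top0.png

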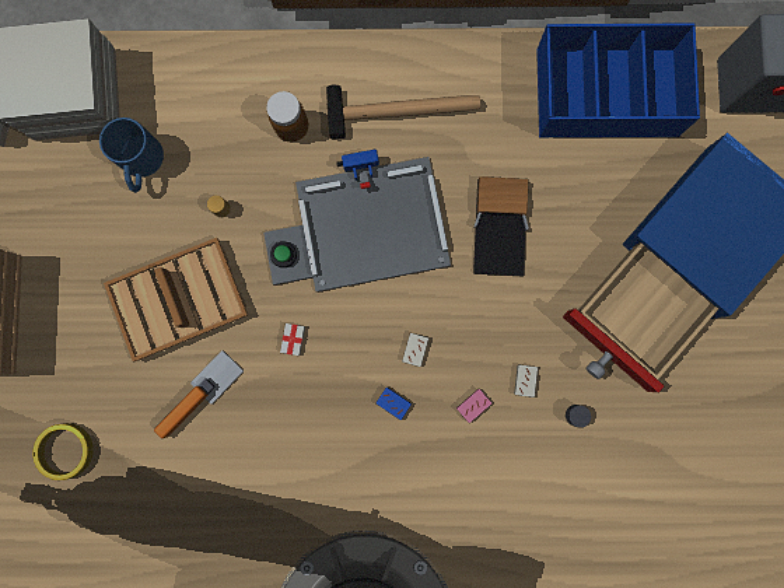

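Two good tiles: one near (0.434,-0.092), one near (0.377,-0.266). The blue and pink ones in between are decoys; the reject is at (0.46,0.11). The pallet is yawed about 21° and the dock about 11°. I'll go above the pallet first.

Call:
{"method": "arm_command", "body": {"rows": [{"hand": 0.085,"translation": [0.02,-0.02,0],"turn": 0.042},{"hand": 0.085,"translation": [0.02,-0.02,0],"turn": 0.042},{"hand": 0.085,"translation": [0.02,-0.02,0],"turn": 0.042},{"hand": 0.085,"translation": [0.02,-0.02,0],"turn": 0.042},{"hand": 0.085,"translation": [0.02,-0.02,0],"turn": 0.042},{"hand": 0.085,"translation": [0.02,-0.02,0],"turn": 0.042},{"hand": 0.085,"translation": [0.02,-0.02,0],"turn": 0.042},{"hand": 0.085,"translation": [0.02,-0.02,0],"turn": 0.042}], "newtons": 60}}

```text
time_s: 2.17
position: [0.3557, 0.4852, 0.2315]
eef_rot: [180.0, 0.0, -177.4]
contact_force: [0.5, 0.3, 0.3]
opening: 0.996
```

Call:
{"method": "arm_command", "body": {"rows": [{"hand": 0.085,"translation": [0.02,-0.02,0],"turn": 0.042},{"hand": 0.085,"translation": [0.02,-0.02,0],"turn": 0.042},{"hand": 0.085,"translation": [0.02,-0.02,0],"turn": 0.042},{"hand": 0.085,"translation": [0.02,-0.02,0],"turn": 0.042},{"hand": 0.085,"translation": [0.02,-0.02,0],"turn": 0.042},{"hand": 0.085,"translation": [0.02,-0.02,0],"turn": 0.042},{"hand": 0.085,"translation": [0.02,-0.02,0],"turn": 0.042},{"hand": 0.085,"translation": [0.02,-0.02,0],"turn": 0.042}]}}

```text
time_s: 2.83
position: [0.5157, 0.3251, 0.2315]
eef_rot: [180.0, 0.0, -158.2]
contact_force: [1.4, -0.1, 1.2]
opening: 0.996
```

```bash
cat > b.py <<'E'
from h import *
c,st=shot('wrist','w1.png',1.0)
print(st['position'],st['eef_rot'],st['joints'],c['T_tool_cam'])
for k in('pallet','dock','tin'): print(k,[(round(m['p'],2),np.round(m['location']).tolist(),np.round(px2w(c,m['location'],Z[k],st)[:2],3).tolist()) for m in bot.mark_of(c,k)])
E
python3 b.py
```

```text
[0.5157143  0.32513705 0.2314692 ] [ 1.79996104e+02  1.42863718e-02 -1.58157429e+02] [-43.908997    18.33595252   7.04689888 101.00445848  -2.53403961
  60.79798904  75.86239719] [[-2.72222250e-04 -9.58903003e-01 -2.83733954e-01  7.42685350e-02]
 [ 9.99999601e-01 -5.02435677e-04  7.38596615e-04 -1.03803047e-03]
 [-8.50800573e-04 -2.83733640e-01  9.58902757e-01 -1.42822134e-01]
 [ 0.00000000e+00  0.00000000e+00  0.00000000e+00  1.00000000e+00]]
pallet [(0.79, [181.0, 264.0], [0.522, 0.308]), (0.26, [15.0, 319.0], [0.335, 0.298])]
dock []
tin [(0.62, [268.0, 174.0], [0.674, 0.24])]
```

View pics/w1.png

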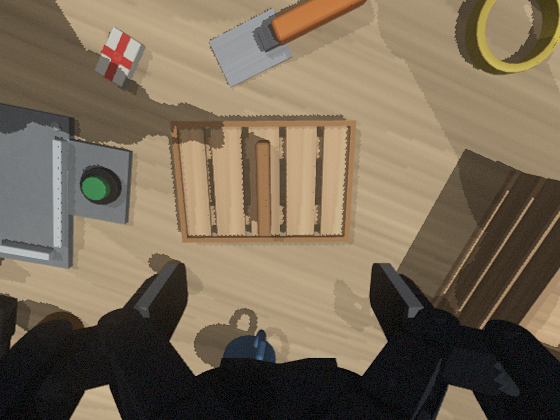

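The pallet is in full view: rail top from row 141 to row 236 at column ~264, rim corners near (171,122), (356,122), (350,242), (184,242). Next, its exact pose.

```bash
cat > b2.py <<'E'
from h import *
c,st=shot('wrist')
co=[px2w(c,(r,k),.025,st) for k,r in((171,122),(356,122),(350,242),(184,242))]
print(np.round(co,4)[:,:2], np.mean(co,axis=0))
a=(co[3]+co[2]-co[0]-co[1])/2; b=(co[0]+co[3]-co[1]-co[2])/2
print(np.linalg.norm(a),np.linalg.norm(b),[np.degrees(np.arctan2(v[1],v[0])) for v in(a,b)])
e=[px2w(c,(r,k),.06,st) for k,r in((263.5,141),(264,236))];print(np.round(e,4),np.mean(e,axis=0),np.linalg.norm(e[1]-e[0]),np.degrees(np.arctan2(*(e[1]-e[0])[1::-1])))
E
python3 b2.py
```

```text
[[0.4929 0.1922]
 [0.4197 0.377 ]
 [0.5477 0.4304]
 [0.6209 0.2452]] [0.52030569 0.31122658 0.025     ]
0.1386239176045883 0.19897302379451132 [np.float64(22.56325469024712), np.float64(-68.41895007144004)]
[[0.4721 0.2923 0.06  ]
 [0.5652 0.3283 0.06  ]] [0.51867828 0.310277   0.06      ] 0.09981079411453592 21.135214008888134
```

Call:
{"method": "arm_command", "body": {"rows": [{"hand": 0.085,"translation": [0.001,-0.0024,-0.033]},{"hand": 0.085,"translation": [0.001,-0.0024,-0.033]},{"hand": 0.085,"translation": [0.001,-0.0024,-0.033]},{"hand": 0.085,"translation": [0.001,-0.0024,-0.033]},{"hand": 0.085,"translation": [0.001,-0.0024,-0.033]},{"hand": 0.085,"translation": [0,-0.0024,-0.033]},{"hand": 0.0,"translation": [0,0,0]},{"hand": 0.0,"translation": [0,0,0]}], "newtons": 80}}

```text
invalid input at $.rows[0]: expected keys hand, translation, turn
```

Call:
{"method": "arm_command", "body": {"rows": [{"hand": 0.0,"translation": [0,0,0]},{"hand": 0.0,"translation": [0,0,0]},{"hand": 0.0,"translation": [0,0,0]},{"hand": 0.0,"translation": [0,0,0]},{"hand": 0.0,"translation": [0,0,0.01]},{"hand": 0.0,"translation": [0,0,0.02]},{"hand": 0.0,"translation": [0,0,0.02]},{"hand": 0.0,"translation": [0,0,0.02]}]}}

```text
invalid input at $.rows[0]: expected keys hand, translation, turn
```

Call:
{"method": "arm_command", "body": {"rows": [{"hand": 0.085,"translation": [0.001,-0.0024,-0.033],"turn": 0},{"hand": 0.085,"translation": [0.001,-0.0024,-0.033],"turn": 0},{"hand": 0.085,"translation": [0.001,-0.0024,-0.033],"turn": 0},{"hand": 0.085,"translation": [0.001,-0.0024,-0.033],"turn": 0},{"hand": 0.085,"translation": [0.001,-0.0024,-0.033],"turn": 0},{"hand": 0.085,"translation": [0,-0.0024,-0.033],"turn": 0},{"hand": 0.0,"translation": [0,0,0],"turn": 0},{"hand": 0.0,"translation": [0,0,0],"turn": 0}], "newtons": 80}}

```text
time_s: 3.75
position: [0.5184, 0.3123, 0.0326]
eef_rot: [-180.0, -0.2, -158.2]
contact_force: [-0.0, 0.2, 1.4]
opening: 0.745
```

Call:
{"method": "arm_command", "body": {"rows": [{"hand": 0.0,"translation": [0,0,0],"turn": 0},{"hand": 0.0,"translation": [0,0,0],"turn": 0},{"hand": 0.0,"translation": [0,0,0],"turn": 0},{"hand": 0.0,"translation": [0,0,0],"turn": 0},{"hand": 0.0,"translation": [0,0,0.01],"turn": 0},{"hand": 0.0,"translation": [0,0,0.02],"turn": 0},{"hand": 0.0,"translation": [0,0,0.02],"turn": 0},{"hand": 0.0,"translation": [0,0,0.02],"turn": 0}]}}

```text
time_s: 4.42
position: [0.5196, 0.3117, 0.1048]
eef_rot: [-180.0, -0.0, -158.3]
contact_force: [-0.2, -0.1, -3.4]
opening: 0.15
```

```bash
cat > b3.py <<'E'
from h import *
c,st=shot('top')
np.savez('top1.npz',**{k:c[k] for k in('image','K','rvec','tvec')})
im=c['image'][100:220,175:335]; cv2.imwrite('pics/dock.png',cv2.resize(im,None,fx=5,fy=5,interpolation=cv2.INTER_CUBIC))
E
python3 b3.py
```

```text
(no output)
```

View pics/dock.png

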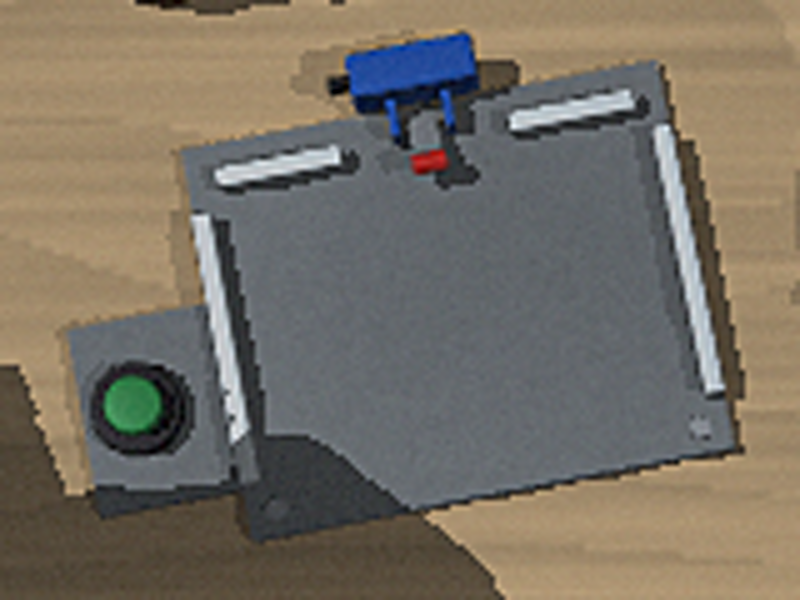

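Guide inner edges in the crop: left (211,215)-(247,432), right (654,128)-(707,392). Back stops: (217,186)-(341,163) and (512,131)-(634,107). The button is at about (132,404) and the roller at (430,162). I'll fit the dock pose to these.

```bash
cat > b4.py <<'E'
from h import *
from scipy.optimize import least_squares
c=dict(np.load('top1.npz'))
P=lambda u,v,z:px2w(c,(100+(v-2)/5,175+(u-2)/5),z)[:2]
L=[P(211,215,.024),P(247,432,.024)];Rr=[P(654,128,.024),P(707,392,.024)];B=[P(*q,.024) for q in((217,186),(341,163),(512,131),(634,107))]
def res(p):
    a=p[2]; ex=np.array([np.cos(a),np.sin(a)]); ey=np.array([-ex[1],ex[0]])
    return [(q-p[:2])@ey-.105 for q in L]+[(q-p[:2])@ey+.105 for q in Rr]+[(q-p[:2])@ex-.075 for q in B]
s=least_squares(res,[.642,-.015,.2]); print(s.x,np.degrees(s.x[2]),np.round(s.fun*1000,1))
for n,u,v,z in(('roller',430,160,.036),('button',132,404,.032)):
    a=s.x[2];d=P(u,v,z)-s.x[:2]; print(n,P(u,v,z),d@[np.cos(a),np.sin(a)],d@[-np.sin(a),np.cos(a)])
# pallet/held offset check: tool
st=bot.observe(); print(st['position'],st['eef_rot'])
E
python3 b4.py
```

```text
[ 0.64504005 -0.01641734  0.18312726] 10.492418981394458 [ 0.4  1.8 -1.  -1.2 -0.  -0.1 -0.2  0.4]
roller [ 0.70910541 -0.0046226 ] 0.06514201007300702 -6.912790055871968e-05
button [0.59603758 0.13300093] -0.020973228042801342 0.15584346397173676
[0.52130677 0.31267719 0.10877178] [ 179.92614355    0.25292403 -158.30581338]
```

Call:
{"method": "arm_command", "body": {"rows": [{"hand": 0.0,"translation": [0.0077,-0.0206,0],"turn": -0.0122},{"hand": 0.0,"translation": [0.0077,-0.0206,0],"turn": -0.0122},{"hand": 0.0,"translation": [0.0077,-0.0206,0],"turn": -0.0122},{"hand": 0.0,"translation": [0.0077,-0.0206,0],"turn": -0.0122},{"hand": 0.0,"translation": [0.0077,-0.0206,0],"turn": -0.0122},{"hand": 0.0,"translation": [0.0077,-0.0206,0],"turn": -0.0122},{"hand": 0.0,"translation": [0.0077,-0.0206,0],"turn": -0.0122},{"hand": 0.0,"translation": [0.0077,-0.0206,0],"turn": -0.0122}]}}

```text
time_s: 5.13
position: [0.5816, 0.146, 0.1038]
eef_rot: [180.0, 0.0, -163.9]
contact_force: [-0.3, 0.2, -3.5]
opening: 0.145
```

Call:
{"method": "arm_command", "body": {"rows": [{"hand": 0.0,"translation": [0.0077,-0.0206,0],"turn": -0.0122},{"hand": 0.0,"translation": [0.0077,-0.0206,0],"turn": -0.0122},{"hand": 0.0,"translation": [0.0077,-0.0206,0],"turn": -0.0122},{"hand": 0.0,"translation": [0.0077,-0.0206,0],"turn": -0.0122},{"hand": 0.0,"translation": [0.0077,-0.0206,0],"turn": -0.0122},{"hand": 0.0,"translation": [0.0077,-0.0206,0],"turn": -0.0122},{"hand": 0.0,"translation": [0.0077,-0.0206,0],"turn": -0.0122},{"hand": 0.0,"translation": [0.0077,-0.0206,0],"turn": -0.0122}]}}

```text
time_s: 5.8
position: [0.6432, -0.0187, 0.1038]
eef_rot: [180.0, 0.0, -169.5]
contact_force: [0.3, 0.1, -4.3]
opening: 0.15
```

Call:
{"method": "arm_command", "body": {"rows": [{"hand": 0.0,"translation": [0,0,-0.015],"turn": 0},{"hand": 0.0,"translation": [0,0,-0.01],"turn": 0},{"hand": 0.0,"translation": [0,0,0],"turn": 0}]}}

```text
time_s: 6.05
position: [0.6415, -0.0174, 0.0764]
eef_rot: [180.0, -0.2, -169.4]
contact_force: [-0.2, 0.9, -4.2]
opening: 0.148
```

```bash
cat > b5.py <<'E'
from h import *
c,st=shot('wrist','w2.png',1.0)
np.savez('w2.npz',T_tool_cam=c['T_tool_cam'],K=c['K'],pos=st['position'],rot=st['eef_rot'])
print(st['position'],st['eef_rot'])
E
python3 b5.py
```

```text
[ 0.64150724 -0.01735927  0.07636068] [ 179.9553613    -0.18362698 -169.44876253]
```

View pics/w2.png

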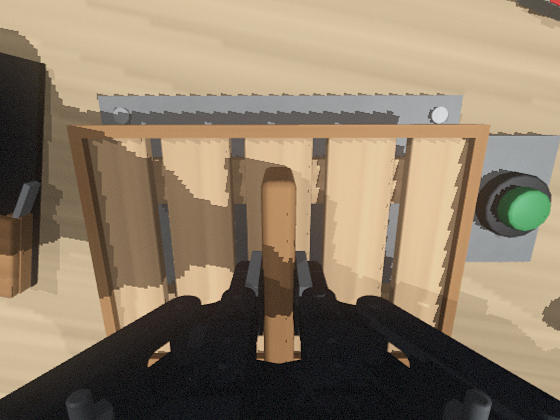

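The held pallet is level. Its front rim corners are at (69,127) and (488,125), the dock front corners at (98,96) and (461,96). I'll compare them numerically.

```bash
cat > b6.py <<'E'
from h import *
d=np.load('w2.npz'); st=dict(position=d['pos'],eef_rot=d['rot']); c=dict(K=d['K'],T_tool_cam=d['T_tool_cam'])
D=np.array([.645,-.0164]);a=np.radians(10.5)
def loc(u,v,z):
    q=px2w(c,(v,u),z,st)[:2]-D; return np.round([q@[np.cos(a),np.sin(a)],q@[-np.sin(a),np.cos(a)]],4)
zp=st['position'][2]-.032+.025
print('rim',loc(69,127,zp),loc(488,125,zp)); print('dock corner',loc(98,96,.01),loc(461,96,.01),'screw',loc(121,115,.01),loc(440,115,.01),'btn',loc(525,210,.032))
q=st['position'][:2]-D; print('tcp',q@[np.cos(a),np.sin(a)],q@[-np.sin(a),np.cos(a)])
E
python3 b6.py
```

```text
rim [-0.0735 -0.0986] [-0.0745  0.0956]
dock corner [-0.0909 -0.1151] [-0.0911  0.1137] screw [-0.0795 -0.1022] [-0.0796  0.1021] btn [-0.0226  0.1527]
tcp -0.003609089868107611 -0.00030670497140306035
```

Call:
{"method": "arm_command", "body": {"rows": [{"hand": 0.0,"translation": [0.0035,0.0012,0],"turn": 0},{"hand": 0.0,"translation": [0,0,-0.009],"turn": 0},{"hand": 0.0,"translation": [0,0,-0.008],"turn": 0},{"hand": 0.0,"translation": [0,0,-0.006],"turn": 0},{"hand": 0.0,"translation": [0,0,-0.005],"turn": 0},{"hand": 0.0,"translation": [0,0,-0.004],"turn": 0},{"hand": 0.0,"translation": [0,0,-0.002],"turn": 0},{"hand": 0.0,"translation": [0,0,0],"turn": 0}]}}

```text
time_s: 6.77
position: [0.6461, -0.0165, 0.0453]
eef_rot: [180.0, -0.0, -169.5]
contact_force: [-12.3, 0.5, 19.7]
opening: 0.144
```

```bash
cat > b7.py <<'E'
from h import *
c,st=shot('wrist'); s,_=shot('scene'); t,_=shot('top')
np.savez('w3.npz',T_tool_cam=c['T_tool_cam'],K=c['K'],pos=st['position'],rot=st['eef_rot'])
a=cv2.resize(s['image'][180:300,240:400],(400,300),interpolation=cv2.INTER_CUBIC); b=cv2.resize(t['image'][100:220,175:335],(400,300),interpolation=cv2.INTER_CUBIC)
w=cv2.resize(c['image'][:300],(560,300))
cv2.imwrite('pics/m1.png',np.vstack([np.hstack([a,b]),np.hstack([w,np.zeros((300,240,3),np.uint8)])]))
print(st['position'],st['contact_force'],st['torque'])
E
python3 b7.py
```

```text
[ 0.64609839 -0.01654954  0.04528611] [-12.25749491   0.52695283  19.65455527] [ 0.2420492   2.40300525 -0.02485027]
```

View pics/m1.png

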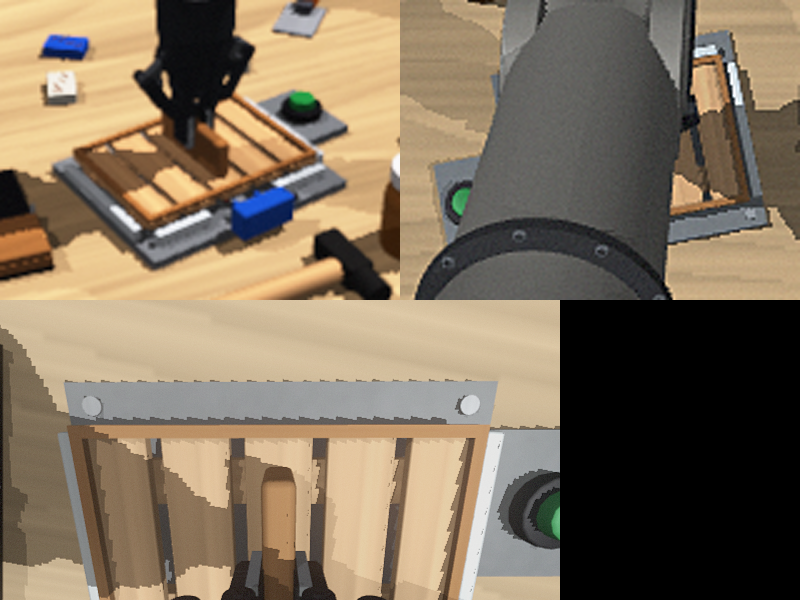

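```bash
cat > b8.py <<'E'
from h import *
d=np.load('w3.npz'); st=dict(position=d['pos'],eef_rot=d['rot']); c=dict(K=d['K'],T_tool_cam=d['T_tool_cam'])
D=np.array([.645,-.0164]);a=np.radians(10.5)
def loc(u,v,z):
    q=px2w(c,(v,u),z,st)[:2]-D; return np.round([q@[np.cos(a),np.sin(a)],q@[-np.sin(a),np.cos(a)]],4)
print('rim',loc(69,127,.036),loc(490,125,.036)); print('dock corner',loc(65,82,.01),loc(497,81,.01),'screw',loc(91,106,.01),loc(470,105,.01))
q=st['position'][:2]-D; print('tcp',q@[np.cos(a),np.sin(a)],q@[-np.sin(a),np.cos(a)])
E
python3 b8.py
```

```text
rim [-0.0688 -0.1   ] [-0.0697  0.0979]
dock corner [-0.0911 -0.1145] [-0.0917  0.1143] screw [-0.0791 -0.1028] [-0.0796  0.1021]
tcp 0.0010527451274424914 -0.0003471984242774949
```

The rim width and the forces suggest the pallet is already seated and pressed on the bed. Release, rise and check.

Call:
{"method": "arm_command", "body": {"rows": [{"hand": 0.0,"translation": [-0.001,0,0.002],"turn": 0},{"hand": 0.03,"translation": [0,0,0],"turn": 0},{"hand": 0.05,"translation": [0,0,0],"turn": 0},{"hand": 0.05,"translation": [0,0,0],"turn": 0},{"hand": 0.05,"translation": [0,0,0.02],"turn": 0},{"hand": 0.05,"translation": [0,0,0.03],"turn": 0},{"hand": 0.05,"translation": [0,0,0.03],"turn": 0},{"hand": 0.085,"translation": [0,0,0.03],"turn": 0}]}}

```text
time_s: 7.58
position: [0.6454, -0.0167, 0.1574]
eef_rot: [-180.0, -0.0, -169.5]
contact_force: [1.6, -0.4, 0.8]
opening: 0.707
```

Call:
{"method": "arm_command", "body": {"rows": [{"hand": 0.085,"translation": [-0.01,0,0.04],"turn": 0},{"hand": 0.085,"translation": [-0.01,0,0.04],"turn": 0},{"hand": 0.085,"translation": [-0.01,0,0.02],"turn": 0},{"hand": 0.085,"translation": [0,0,0],"turn": 0}]}}

```text
time_s: 7.92
position: [0.6164, -0.0169, 0.2618]
eef_rot: [-180.0, 0.4, -169.5]
contact_force: [1.2, -0.8, -0.6]
opening: 0.993
```

```bash
cat > b9.py <<'E'
from h import *
c,st=shot('wrist','w4.png',1.0)
np.savez('w4.npz',T_tool_cam=c['T_tool_cam'],K=c['K'],pos=st['position'],rot=st['eef_rot'])
print(st['position'],st['eef_rot'])
for k,z in (('pallet',.01),('dock',0),('lever_roller',.015),('button_top',.032)): print(k,[(round(m['p'],2),np.round(m['location']).tolist(),np.round(px2w(c,m['location'],z,st)[:2],3).tolist()) for m in bot.mark_of(c,k)])
E
python3 b9.py
```

```text
[ 0.61644431 -0.01692537  0.26178681] [-179.98280677    0.41221395 -169.49520813]
pallet [(0.8, [197.0, 272.0], [0.644, -0.021])]
dock [(0.73, [195.0, 279.0], [0.642, -0.012])]
lever_roller [(0.64, [244.0, 275.0], [0.707, -0.006])]
button_top [(0.6, [184.0, 404.0], [0.593, 0.132])]
```

View pics/w4.png

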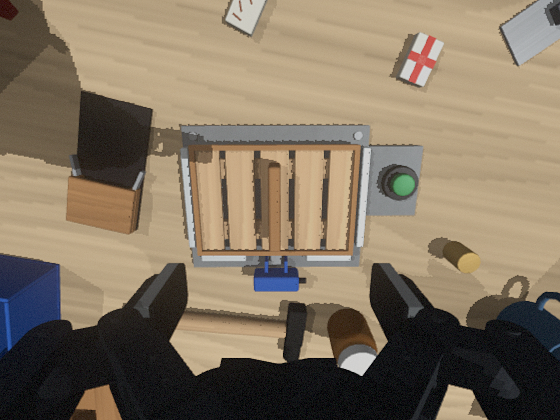

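The pallet sits squarely between the guides, with the roller hidden under its far edge. Now above good tile A, while I check the pallet numbers.

Call:
{"method": "arm_command", "body": {"rows": [{"hand": 0.07,"translation": [-0.0228,-0.0094,-0.005],"turn": -0.0556},{"hand": 0.07,"translation": [-0.0228,-0.0094,-0.005],"turn": -0.0556},{"hand": 0.07,"translation": [-0.0228,-0.0094,-0.005],"turn": -0.0556},{"hand": 0.07,"translation": [-0.0228,-0.0094,-0.005],"turn": -0.0556},{"hand": 0.07,"translation": [-0.0228,-0.0094,-0.005],"turn": -0.0556},{"hand": 0.07,"translation": [-0.0228,-0.0094,-0.005],"turn": -0.0556},{"hand": 0.07,"translation": [-0.0228,-0.0094,-0.005],"turn": -0.0556},{"hand": 0.07,"translation": [-0.0228,-0.0094,-0.005],"turn": -0.0556}]}}

```text
time_s: 8.83
position: [0.4317, -0.0921, 0.215]
eef_rot: [-179.9, -0.1, 164.9]
contact_force: [-0.2, -0.4, 1.3]
opening: 0.821
```

```bash
cat > tile.py <<'E'
# finds tiles in the wrist view: bright, unsaturated blobs on the tile's top plane
from h import *
import sys
def tiles(c,st,z=.014):
    im=c['image'].copy(); hsv=cv2.cvtColor(im,cv2.COLOR_BGR2HSV)
    m=((hsv[...,1]<70)&(hsv[...,2]>150)).astype(np.uint8)
    m|=((((hsv[...,0]<8)|(hsv[...,0]>172))&(hsv[...,1]>120)&(hsv[...,2]>110))).astype(np.uint8)
    m=cv2.morphologyEx(m,cv2.MORPH_CLOSE,np.ones((9,9),np.uint8)); m=cv2.morphologyEx(m,cv2.MORPH_OPEN,np.ones((5,5),np.uint8))
    out=[]
    for k in cv2.findContours(m,cv2.RETR_EXTERNAL,cv2.CHAIN_APPROX_NONE)[0]:
        w=np.array([px2w(c,(p[0][1],p[0][0]),z,st)[:2] for p in k])
        (x,y),(a,b),t=cv2.minAreaRect((w*1000).astype(np.float32))
        if a<b: t+=90; a,b=b,a
        if 35<a<75 and 22<b<50: out.append((round(x/1000,4),round(y/1000,4),round(a),round(b),round((t+90)%180-90,1),k.reshape(-1,2).mean(0).round().tolist()))
    return out
if __name__=='__main__':
    c,st=shot('wrist',sys.argv[1]); print(np.round(st['position'],4),np.round(st['eef_rot'],1))
    for t in tiles(c,st): print(t)
    for n in('tile0','reject'): print(n,[(round(m['p'],2),np.round(m['location']).tolist(),np.round(px2w(c,m['location'],.0,st)[:2],4).tolist()) for m in bot.mark_of(c,n)])
E
python3 tile.py w5.png
python3 - <<'E'
from h import *
d=np.load('w4.npz'); st=dict(position=d['pos'],eef_rot=d['rot']); c=dict(K=d['K'],T_tool_cam=d['T_tool_cam'])
D=np.array([.645,-.0164]);a=np.radians(10.5)
def loc(u,v,z):
    q=px2w(c,(v,u),z,st)[:2]-D; return np.round([q@[np.cos(a),np.sin(a)],q@[-np.sin(a),np.cos(a)]],4)
for n,u,v,z in[('rim',191,145,.035),('rim',362,145,.035),('rail',274,164,.07),('railend',274,252,.07),('guideL',183,150,.024),('guideLin',190,150,.024),('guideRin',364,150,.024),('dockc',181,126,.01),('dockc',370,126,.01)]: print(n,loc(u,v,z))
E
```

```text
[ 0.4317 -0.0921  0.215 ] [-1.799e+02 -1.000e-01  1.649e+02]
(0.5058, -0.3968, 40, 23, 74.9, [61.0, 304.0])
(0.3648, -0.2668, 44, 39, -15.1, [114.0, 170.0])
(0.4561, 0.1215, 57, 42, -9.1, [473.0, 158.0])
(0.3988, 0.1902, 42, 40, 89.1, [540.0, 86.0])
tile0 [(0.93, [131.0, 181.0], [0.3458, -0.1832]), (0.82, [98.0, 294.0], [0.3448, -0.0531]), (0.77, [188.0, 286.0], [0.438, -0.0865]), (0.65, [184.0, 122.0], [0.3839, -0.2692])]
reject [(0.62, [154.0, 467.0], [0.4542, 0.1207])]
rim [-0.0703 -0.0977]
rim [-0.0703  0.1007]
rail [-0.0535 -0.0011]
railend [ 0.0489 -0.0015]
guideL [-0.0634 -0.1108]
guideLin [-0.0634 -0.1024]
guideRin [-0.0634  0.1064]
dockc [-0.0908 -0.1148]
dockc [-0.0908  0.1152]
```

View pics/w5.png

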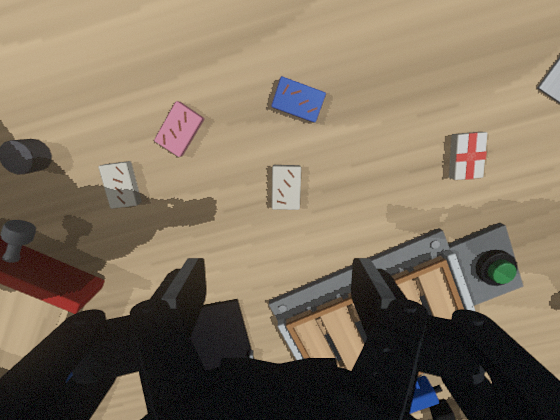

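Tile A's top face is at about (287,187), upright in the picture. Tile B is at (118,185) in shadow, the reject at (471,156).

```bash
cat > cr.py <<'E'
from h import *
c,st=shot('wrist')
cv2.imwrite('pics/tri.png',np.hstack([cv2.resize(c['image'][v-40:v+40,u-40:u+40],(320,320),interpolation=cv2.INTER_CUBIC) for u,v in((287,187),(118,185))]))
for n,Q in(('A',[(273,165),(299,165),(301,209),(274,209)]),('B',[(104,164),(130,161),(136,204),(111,208)]),('R',[(457,134),(486,132),(486,177),(456,180)])):
    w=np.array([px2w(c,(v,u),.014,st)[:2] for u,v in Q]); l=(w[2]+w[3]-w[0]-w[1])/2; s=(w[1]+w[2]-w[0]-w[3])/2
    print(n,w.mean(0).round(4),np.linalg.norm(l).round(4),np.linalg.norm(s).round(4),np.degrees(np.arctan2(l[1],l[0])).round(1),np.degrees(np.arctan2(s[1],s[0])).round(1))
E
python3 cr.py
```

```text
A [ 0.4351 -0.0853] 0.0505 0.0298 -12.7 75.0
B [ 0.3836 -0.2647] 0.0496 0.0294 -14.8 82.8
R [0.4537 0.1181] 0.0499 0.0319 -5.8 79.9
```

Call:
{"method": "arm_command", "body": {"rows": [{"hand": 0.06,"translation": [0.0015,0.002,-0.0355],"turn": 0},{"hand": 0.06,"translation": [0.0015,0.002,-0.0355],"turn": 0},{"hand": 0.06,"translation": [0.0015,0.002,-0.0355],"turn": 0},{"hand": 0.06,"translation": [0,0,-0.0355],"turn": 0},{"hand": 0.06,"translation": [0,0,-0.0355],"turn": 0},{"hand": 0.06,"translation": [0,0,-0.02],"turn": 0},{"hand": 0.06,"translation": [0,0,-0.0145],"turn": 0},{"hand": 0.02,"translation": [0,0,0],"turn": 0}], "newtons": 50}}

```text
time_s: 9.7
position: [0.4367, -0.0854, 0.0012]
eef_rot: [-179.9, -0.3, 165.1]
contact_force: [-0.3, 0.2, -0.3]
opening: 0.58
```

Call:
{"method": "arm_command", "body": {"rows": [{"hand": 0.0,"translation": [0,0,0],"turn": 0},{"hand": 0.0,"translation": [0,0,0],"turn": 0},{"hand": 0.0,"translation": [0,0,0],"turn": 0},{"hand": 0.0,"translation": [0,0,0],"turn": 0},{"hand": 0.0,"translation": [0,0,0.015],"turn": 0},{"hand": 0.0,"translation": [0,0,0.03],"turn": 0},{"hand": 0.0,"translation": [0,0,0.035],"turn": 0},{"hand": 0.0,"translation": [0,0,0.04],"turn": 0}]}}

```text
time_s: 10.37
position: [0.4368, -0.0859, 0.1256]
eef_rot: [-180.0, -0.1, 165.0]
contact_force: [1.3, 0.5, -1.5]
opening: 0.356
```

```bash
cat > tile2.py <<'E'
from h import *
import sys
c,st=shot('wrist',sys.argv[1]); print(np.round(st['position'],4),np.round(st['eef_rot'],1),np.round(st['contact_force'],1),round(st['opening'],3))
for n in('tile0','reject','pallet','button_top'): print(n,[(round(m['p'],2),np.round(m['location']).tolist()) for m in bot.mark_of(c,n)])
E
python3 tile2.py w6.png
```

```text
[ 0.4368 -0.0859  0.1256] [-1.80e+02 -1.00e-01  1.65e+02] [ 1.3  0.5 -1.5] 0.356
tile0 [(0.94, [261.0, 278.0]), (0.72, [90.0, 296.0]), (0.62, [202.0, 66.0])]
reject [(0.92, [165.0, 517.0])]
pallet [(0.84, [379.0, 397.0])]
button_top []
```

Call:
{"method": "arm_command", "body": {"rows": [{"hand": 0.0,"translation": [0.0307,0.0028,0],"turn": 0.0556},{"hand": 0.0,"translation": [0.0307,0.0028,0],"turn": 0.0556},{"hand": 0.0,"translation": [0.0307,0.0028,0],"turn": 0.0556},{"hand": 0.0,"translation": [0.0307,0.0028,0],"turn": 0.0556},{"hand": 0.0,"translation": [0.0307,0.0028,0],"turn": 0.0556},{"hand": 0.0,"translation": [0.0307,0.0028,0],"turn": 0.0556},{"hand": 0.0,"translation": [0.0307,0.0028,0],"turn": 0.0556},{"hand": 0.0,"translation": [0.0307,0.0028,0],"turn": 0.0556}]}}

```text
time_s: 11.28
position: [0.6838, -0.0632, 0.1222]
eef_rot: [180.0, -0.2, -169.3]
contact_force: [-0.5, -0.4, -0.6]
opening: 0.353
```

Call:
{"method": "arm_command", "body": {"rows": [{"hand": 0.0,"translation": [0,0,-0.025],"turn": 0},{"hand": 0.0,"translation": [0,0,-0.025],"turn": 0},{"hand": 0.0,"translation": [0,0,-0.01],"turn": 0},{"hand": 0.0,"translation": [0,0,0],"turn": 0},{"hand": 0.0,"translation": [0,0,0],"turn": 0}]}}

```text
time_s: 11.7
position: [0.6825, -0.0636, 0.0636]
eef_rot: [180.0, -0.1, -169.5]
contact_force: [0.1, -0.8, 0.1]
opening: 0.354
```

```bash
python3 tile2.py w7.png
```

```text
[ 0.6825 -0.0636  0.0636] [ 1.800e+02 -1.000e-01 -1.695e+02] [ 0.1 -0.8  0.1] 0.354
tile0 [(0.93, [261.0, 276.0])]
reject []
pallet [(0.81, [191.0, 360.0]), (0.51, [155.0, 32.0])]
button_top []
```

View pics/w7.png

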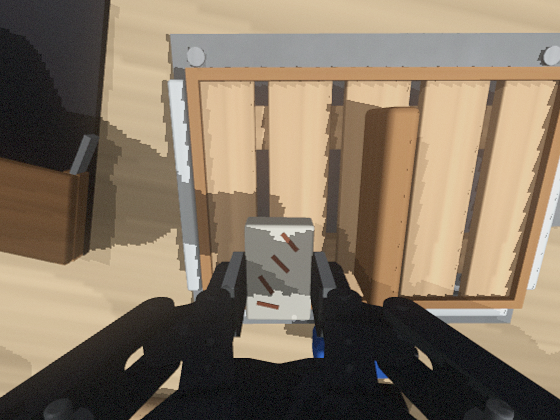

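Call:
{"method": "arm_command", "body": {"rows": [{"hand": 0.0,"translation": [0,0,-0.016],"turn": 0},{"hand": 0.0,"translation": [0,0,-0.01],"turn": 0},{"hand": 0.0,"translation": [0,0,-0.005],"turn": 0},{"hand": 0.0,"translation": [0,0,0],"turn": 0}]}}

```text
time_s: 12.28
position: [0.6835, -0.0632, 0.0334]
eef_rot: [180.0, 0.0, -169.5]
contact_force: [0.1, -0.1, -0.5]
opening: 0.361
```

Call:
{"method": "arm_command", "body": {"rows": [{"hand": 0.036,"translation": [0,0,0],"turn": 0},{"hand": 0.045,"translation": [0,0,0],"turn": 0},{"hand": 0.045,"translation": [0,0,0],"turn": 0},{"hand": 0.045,"translation": [0,0,0.02],"turn": 0},{"hand": 0.045,"translation": [0,0,0.035],"turn": 0},{"hand": 0.045,"translation": [0,0,0.035],"turn": 0},{"hand": 0.045,"translation": [0,0,0.035],"turn": 0},{"hand": 0.06,"translation": [0,0,0.035],"turn": 0}]}}

```text
time_s: 12.95
position: [0.6829, -0.0635, 0.195]
eef_rot: [-180.0, -0.0, -169.5]
contact_force: [1.0, 0.7, -0.1]
opening: 0.654
```

Call:
{"method": "arm_command", "body": {"rows": [{"hand": 0.06,"translation": [-0.0246,-0.0168,0],"turn": -0.031},{"hand": 0.06,"translation": [-0.0246,-0.0168,0],"turn": -0.031},{"hand": 0.06,"translation": [-0.0246,-0.0168,0],"turn": -0.031},{"hand": 0.06,"translation": [-0.0246,-0.0168,0],"turn": -0.031},{"hand": 0.06,"translation": [-0.0246,-0.0168,0],"turn": -0.031},{"hand": 0.06,"translation": [-0.0246,-0.0168,0],"turn": -0.031}]}}

```text
time_s: 13.45
position: [0.5343, -0.1648, 0.1934]
eef_rot: [180.0, 0.0, 179.8]
contact_force: [0.7, -0.4, -0.2]
opening: 0.705
```

Call:
{"method": "arm_command", "body": {"rows": [{"hand": 0.06,"translation": [-0.0246,-0.0168,0],"turn": -0.031},{"hand": 0.06,"translation": [-0.0246,-0.0168,0],"turn": -0.031},{"hand": 0.06,"translation": [-0.0246,-0.0168,0],"turn": -0.031},{"hand": 0.06,"translation": [-0.0246,-0.0168,0],"turn": -0.031},{"hand": 0.06,"translation": [-0.0246,-0.0168,0],"turn": -0.031},{"hand": 0.06,"translation": [-0.0246,-0.0168,0],"turn": -0.031},{"hand": 0.06,"translation": [0,0,0],"turn": 0}]}}

```text
time_s: 14.03
position: [0.3836, -0.2678, 0.1935]
eef_rot: [-180.0, -0.0, 168.8]
contact_force: [0.1, -1.1, 0.3]
opening: 0.705
```

```bash
python3 tile2.py w8.png
```

```text
[ 0.3836 -0.2678  0.1935] [-180.    -0.   168.8] [ 0.1 -1.1  0.3] 0.705
tile0 [(0.98, [138.0, 348.0]), (0.66, [114.0, 480.0]), (0.6, [191.0, 278.0])]
reject []
pallet [(0.97, [352.0, 513.0])]
button_top []
```

View pics/w8.png

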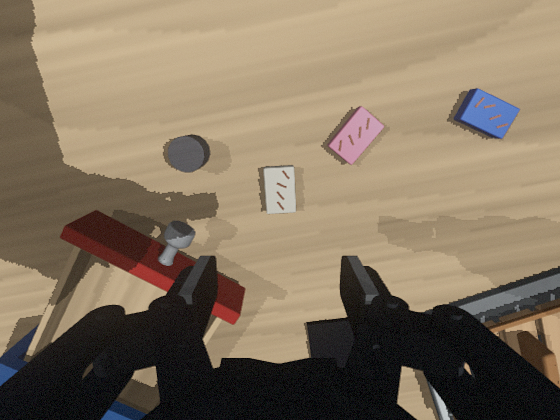

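Tile B's top face corners are (265,167), (294,166), (297,212), (268,214). The weight at (187,153) and the drawer are clear of the jaws.

```bash
cat > cr.py <<'E'
from h import *
c,st=shot('wrist')
for n,Q in(('B',[(265,167),(294,166),(297,212),(268,214)]),):
    w=np.array([px2w(c,(v,u),.014,st)[:2] for u,v in Q]); l=(w[2]+w[3]-w[0]-w[1])/2; s=(w[1]+w[2]-w[0]-w[3])/2
    print(n,w.mean(0).round(4),np.linalg.norm(l).round(4),np.linalg.norm(s).round(4),np.degrees(np.arctan2(l[1],l[0])).round(1),np.degrees(np.arctan2(s[1],s[0])).round(1))
    print(px2w(c,(191,278),0,st))
E
python3 cr.py
```

```text
B [ 0.3889 -0.2633] 0.0503 0.0306 -7.0 82.4
[ 0.3922972 -0.2671798  0.       ]
```

Call:
{"method": "arm_command", "body": {"rows": [{"hand": 0.06,"translation": [0.002,0.001,-0.034],"turn": 0.023},{"hand": 0.06,"translation": [0.002,0.001,-0.034],"turn": 0.023},{"hand": 0.06,"translation": [0.002,0.001,-0.034],"turn": 0.022},{"hand": 0.06,"translation": [0,0,-0.034],"turn": 0},{"hand": 0.06,"translation": [0,0,-0.026],"turn": 0},{"hand": 0.06,"translation": [0,0,-0.02],"turn": 0},{"hand": 0.06,"translation": [0,0,-0.01],"turn": 0},{"hand": 0.02,"translation": [0,0,0],"turn": 0}]}}

```text
time_s: 15.0
position: [0.3934, -0.2612, -0.0005]
eef_rot: [180.0, -0.2, 173.2]
contact_force: [-0.6, 0.3, 0.5]
opening: 0.581
```

Call:
{"method": "arm_command", "body": {"rows": [{"hand": 0.0,"translation": [0,0,0],"turn": 0},{"hand": 0.0,"translation": [0,0,0],"turn": 0},{"hand": 0.0,"translation": [0,0,0],"turn": 0},{"hand": 0.0,"translation": [0,0,0],"turn": 0},{"hand": 0.0,"translation": [0,0,0.015],"turn": 0},{"hand": 0.0,"translation": [0,0,0.03],"turn": 0},{"hand": 0.0,"translation": [0,0,0.035],"turn": 0},{"hand": 0.0,"translation": [0,0,0.04],"turn": 0}]}}

```text
time_s: 15.67
position: [0.3932, -0.2617, 0.1225]
eef_rot: [180.0, -0.1, 173.1]
contact_force: [1.3, 0.5, -0.3]
opening: 0.358
```

Call:
{"method": "arm_command", "body": {"rows": [{"hand": 0.0,"translation": [0.0235,0.0188,0],"turn": 0.0304},{"hand": 0.0,"translation": [0.0235,0.0188,0],"turn": 0.0304},{"hand": 0.0,"translation": [0.0235,0.0188,0],"turn": 0.0304},{"hand": 0.0,"translation": [0.0235,0.0188,0],"turn": 0.0304},{"hand": 0.0,"translation": [0.0235,0.0188,0],"turn": 0.0304}]}}

```text
time_s: 16.08
position: [0.5128, -0.1667, 0.1224]
eef_rot: [-180.0, 0.1, -178.1]
contact_force: [0.7, -0.6, -0.5]
opening: 0.361
```

Call:
{"method": "arm_command", "body": {"rows": [{"hand": 0.0,"translation": [0.0235,0.0188,0],"turn": 0.0304},{"hand": 0.0,"translation": [0.0235,0.0188,0],"turn": 0.0304},{"hand": 0.0,"translation": [0.0235,0.0188,0],"turn": 0.0304},{"hand": 0.0,"translation": [0.0235,0.0188,0],"turn": 0.0304},{"hand": 0.0,"translation": [0.0235,0.0188,0],"turn": 0.0304},{"hand": 0.0,"translation": [0,0,-0.025],"turn": 0},{"hand": 0.0,"translation": [0,0,-0.03],"turn": 0},{"hand": 0.0,"translation": [0,0,0],"turn": 0}]}}

```text
time_s: 16.75
position: [0.6266, -0.073, 0.0624]
eef_rot: [179.9, -0.3, -169.4]
contact_force: [-1.3, 0.2, -0.7]
opening: 0.356
```

```bash
python3 tile2.py w9.png
```

```text
[ 0.6266 -0.073   0.0624] [ 179.9   -0.3 -169.4] [-1.3  0.2 -0.7] 0.356
tile0 [(0.92, [254.0, 275.0]), (0.79, [324.0, 279.0])]
reject [(0.43, [272.0, 351.0])]
pallet []
button_top []
```

View pics/w9.png

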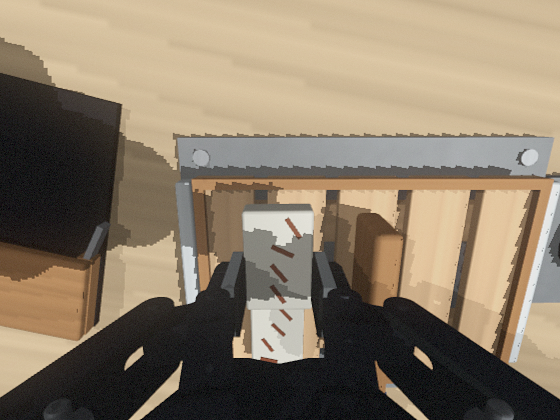

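Tile B is held square in line with tile A, which lies at rows 308-360. Checking the gap before lowering.

```bash
cat > b10.py <<'E'
from h import *
c,st=shot('wrist')
D=np.array([.6445,-.0165]);a=np.radians(10.5)
def loc(u,v,z):
    q=px2w(c,(v,u),z,st)[:2]-D; return np.round([q@[np.cos(a),np.sin(a)],q@[-np.sin(a),np.cos(a)]],4)
q=st['position'][:2]-D; print('tcp',q@[np.cos(a),np.sin(a)],q@[-np.sin(a),np.cos(a)])
zt=st['position'][2]+.014
print('held near',loc(243,211,zt),loc(312,211,zt),'held far',loc(246,307,zt),loc(312,307,zt),'placed far',loc(255,361,.044),loc(304,361,.044),'rim',loc(203,184,.035),loc(548,183,.035))
E
python3 b10.py
```

```text
tcp -0.024853937516554736 -0.05422159104078722
held near [-0.0605 -0.0707] [-0.0605 -0.041 ] held far [-0.0131 -0.0708] [-0.0131 -0.0396] placed far [ 0.053  -0.0707] [ 0.053  -0.0388] rim [-0.0624 -0.0986] [-0.063   0.0989]
```

```bash
cat >> b10.py <<'E'
print('dock',loc(174,136,.01),loc(555,137,.01),'screws',loc(200,158,.01),loc(530,158,.01),'railnear',loc(385,222,.07),st['position'],st['eef_rot'])
E
python3 b10.py
```

```text
tcp -0.024884893331989264 -0.05423220680225395
held near [-0.0605 -0.0707] [-0.0605 -0.041 ] held far [-0.0131 -0.0708] [-0.0131 -0.0396] placed far [ 0.0529 -0.0706] [ 0.0529 -0.0388] rim [-0.0625 -0.0986] [-0.063   0.0988]
dock [-0.0878 -0.1208] [-0.0872  0.1179] screws [-0.0741 -0.1055] [-0.0741  0.1053] railnear [-0.0514 -0.0048] [ 0.62991484 -0.074359    0.06828547] [-1.79967719e+02  1.42714639e-01 -1.69488425e+02]
```

```bash
sed -i "s/^D=/st=dict(position=np.array([.6266,-.073,.0624]),eef_rot=[179.9,-.3,-169.4])\nD=/" b10.py; python3 b10.py; python3 -c "
from h import *
st=bot.observe(); print(st['position'],st['joint_vel'])"
```

```text
tcp -0.027896570035701035 -0.05229188637105401
held near [-0.0634 -0.0688] [-0.0634 -0.0391] held far [-0.0161 -0.0688] [-0.0161 -0.0376] placed far [ 0.0439 -0.068 ] [ 0.0439 -0.0373] rim [-0.0668 -0.0953] [-0.0676  0.0962]
dock [-0.0915 -0.117 ] [-0.0912  0.1156] screws [-0.0782 -0.1021] [-0.0784  0.1031] railnear [-0.0563 -0.0049] [ 0.6266 -0.073   0.0624] [179.9, -0.3, -169.4]
[ 0.62963932 -0.07415231  0.06775281] [ 0.05264526  0.52536233 -0.24167332  0.20038456 -0.01442808 -0.12654198
  0.023777  ]
```

Tile B sits off-centre in the grip and would land tight between the rim and tile A. The row beyond the rail is free, so I'll use the slot next to A across the rail.

Call:
{"method": "arm_command", "body": {"rows": [{"hand": 0.0,"translation": [0,0,0.03],"turn": 0},{"hand": 0.0,"translation": [0.007,0.0193,0],"turn": 0},{"hand": 0.0,"translation": [0.007,0.0193,0],"turn": 0},{"hand": 0.0,"translation": [0.007,0.0193,0],"turn": 0},{"hand": 0.0,"translation": [0.007,0.0193,0],"turn": 0},{"hand": 0.0,"translation": [0.007,0.0193,0],"turn": 0},{"hand": 0.0,"translation": [0.0066,0.0195,0],"turn": 0},{"hand": 0.0,"translation": [0,0,0],"turn": 0}]}}

```text
time_s: 17.82
position: [0.6718, 0.0473, 0.0969]
eef_rot: [179.9, 0.1, -169.2]
contact_force: [-0.3, 0.7, -0.6]
opening: 0.355
```

Call:
{"method": "arm_command", "body": {"rows": [{"hand": 0.0,"translation": [0,0,-0.02],"turn": 0},{"hand": 0.0,"translation": [0,0,-0.02],"turn": 0},{"hand": 0.0,"translation": [0,0,-0.015],"turn": 0},{"hand": 0.0,"translation": [0,0,-0.008],"turn": 0},{"hand": 0.0,"translation": [0,0,-0.003],"turn": 0},{"hand": 0.0,"translation": [0,0,0],"turn": 0},{"hand": 0.0,"translation": [0,0,0],"turn": 0}]}}

```text
time_s: 18.4
position: [0.6709, 0.0417, 0.031]
eef_rot: [-180.0, 0.0, -169.5]
contact_force: [-1.4, -0.4, 4.9]
opening: 0.355
```

Call:
{"method": "arm_command", "body": {"rows": [{"hand": 0.036,"translation": [0,0,0.001],"turn": 0},{"hand": 0.045,"translation": [0,0,0],"turn": 0},{"hand": 0.045,"translation": [0,0,0],"turn": 0},{"hand": 0.045,"translation": [0,0,0.02],"turn": 0},{"hand": 0.045,"translation": [0,0,0.035],"turn": 0},{"hand": 0.045,"translation": [0,0,0.035],"turn": 0},{"hand": 0.06,"translation": [-0.02,-0.01,0.035],"turn": 0},{"hand": 0.06,"translation": [-0.02,-0.01,0.02],"turn": 0}]}}

```text
time_s: 19.07
position: [0.6317, 0.0222, 0.1797]
eef_rot: [-180.0, 0.2, -169.4]
contact_force: [1.1, 0.0, 0.5]
opening: 0.703
```

Call:
{"method": "arm_command", "body": {"rows": [{"hand": 0.06,"translation": [-0.02,-0.01,0.02],"turn": 0},{"hand": 0.06,"translation": [0,0,0],"turn": 0},{"hand": 0.06,"translation": [0,0,0],"turn": 0},{"hand": 0.06,"translation": [0,0,0],"turn": 0}]}}

```text
time_s: 19.4
position: [0.6108, 0.0124, 0.1962]
eef_rot: [180.0, 0.0, -169.4]
contact_force: [0.0, -0.2, -0.8]
opening: 0.701
```

```bash
python3 tile2.py w10.png; python3 -c "
from h import *
print(bot.observe()['position'])"
```

```text
[0.6108 0.0124 0.1962] [ 180.     0.  -169.4] [ 0.  -0.2 -0.8] 0.701
tile0 [(0.98, [245.0, 196.0]), (0.9, [245.0, 295.0]), (0.52, [212.0, 252.0])]
reject [(0.67, [55.0, 414.0])]
pallet [(0.63, [214.0, 245.0])]
button_top [(0.77, [200.0, 399.0])]
[0.61064822 0.0122792  0.19535632]
```

View pics/w10.png

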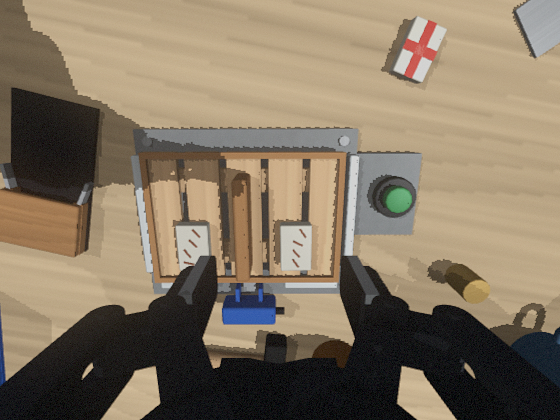

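Both good tiles lie flat, square and symmetric on either side of the rail. Next the reject at (419,49).

Call:
{"method": "arm_command", "body": {"rows": [{"hand": 0.06,"translation": [-0.0195,0.0134,0],"turn": -0.041},{"hand": 0.06,"translation": [-0.0195,0.0134,0],"turn": -0.041},{"hand": 0.06,"translation": [-0.0195,0.0134,0],"turn": -0.041},{"hand": 0.06,"translation": [-0.0195,0.0134,0],"turn": -0.041},{"hand": 0.06,"translation": [-0.0195,0.0134,0],"turn": -0.041},{"hand": 0.06,"translation": [-0.0195,0.0134,0],"turn": -0.041},{"hand": 0.06,"translation": [-0.0195,0.0134,0],"turn": -0.041},{"hand": 0.06,"translation": [-0.0195,0.0134,0],"turn": -0.041}]}}

```text
time_s: 20.32
position: [0.4537, 0.1198, 0.1959]
eef_rot: [-180.0, -0.0, 171.6]
contact_force: [0.8, 0.2, 0.0]
opening: 0.702
```

Call:
{"method": "arm_command", "body": {"rows": [{"hand": 0.06,"translation": [0,0,0],"turn": 0},{"hand": 0.06,"translation": [0,0,0],"turn": 0},{"hand": 0.06,"translation": [0,0,0],"turn": 0}]}}

```text
time_s: 20.57
position: [0.4551, 0.1192, 0.1963]
eef_rot: [-180.0, 0.0, 171.8]
contact_force: [0.1, -0.2, 0.3]
opening: 0.703
```

```bash
cat > rej.py <<'E'
from h import *
c,st=shot('wrist','w11.png')
hsv=cv2.cvtColor(c['image'],cv2.COLOR_BGR2HSV)
m=((((hsv[...,0]<8)|(hsv[...,0]>172))&(hsv[...,1]>120)&(hsv[...,2]>100))).astype(np.uint8)
n,l,s,ce=cv2.connectedComponentsWithStats(m)
for i in range(1,n):
    if s[i,4]<80: continue
    v,u=np.nonzero(l==i); w=np.array([px2w(c,(a,b),.014,st)[:2] for a,b in zip(v,u)])
    cv=np.cov((w-w.mean(0)).T); ev,V=np.linalg.eigh(cv)
    print(ce[i].round(),s[i],w.mean(0).round(4),'pca',np.degrees(np.arctan2(V[1,1],V[0,1])).round(1), cv2.minAreaRect((w*1000).astype(np.float32)))
print(st['position'],st['eef_rot'][2])
print([(m['p'],m['location'],px2w(c,m['location'],0,st)) for m in bot.mark_of(c,'reject')])
E
python3 rej.py
```

```text
[277. 188.] [263 165  31  47 507] [0.4532 0.1167] pca 169.8 ((453.40478515625, 116.80757141113281), (30.2939453125, 46.23078155517578), 50.685516357421875)
[0.45505261 0.11921461 0.19625491] 171.7874059835612
[(0.9, [187.6, 281.0], array([0.45582601, 0.12040634, 0.        ]))]
```

Call:
{"method": "arm_command", "body": {"rows": [{"hand": 0.06,"translation": [-0.002,-0.001,-0.034],"turn": -0.015},{"hand": 0.06,"translation": [-0.002,-0.001,-0.034],"turn": -0.015},{"hand": 0.06,"translation": [0,0,-0.034],"turn": 0},{"hand": 0.06,"translation": [0,0,-0.034],"turn": 0},{"hand": 0.06,"translation": [0,0,-0.028],"turn": 0},{"hand": 0.06,"translation": [0,0,-0.02],"turn": 0},{"hand": 0.06,"translation": [0,0,-0.01],"turn": 0},{"hand": 0.02,"translation": [0,0,0],"turn": 0}]}}

```text
time_s: 21.33
position: [0.4499, 0.1163, 0.0004]
eef_rot: [-179.9, -0.2, 170.0]
contact_force: [-0.2, -0.3, 0.6]
opening: 0.577
```

Call:
{"method": "arm_command", "body": {"rows": [{"hand": 0.0,"translation": [0,0,0],"turn": 0},{"hand": 0.0,"translation": [0,0,0],"turn": 0},{"hand": 0.0,"translation": [0,0,0],"turn": 0},{"hand": 0.0,"translation": [0,0,0],"turn": 0},{"hand": 0.0,"translation": [0,0,0.02],"turn": 0},{"hand": 0.0,"translation": [0,0,0.04],"turn": 0},{"hand": 0.0,"translation": [0,0,0.04],"turn": 0},{"hand": 0.0,"translation": [0,0,0.04],"turn": 0}]}}

```text
time_s: 22.0
position: [0.4503, 0.1169, 0.1445]
eef_rot: [-180.0, 0.0, 170.0]
contact_force: [1.6, 1.2, -0.9]
opening: 0.358
```

```bash
cat > dr.py <<'E'
from h import *
c,st=shot('top'); cv2.imwrite('pics/dr.png',cv2.resize(c['image'][140:300,385:560],None,fx=3.4,fy=3.4,interpolation=cv2.INTER_CUBIC))
for k in('drawer_spot','drawer_knob','weight'): print(k,[(round(m['p'],2),np.round(m['location']).tolist(),np.round(px2w(c,m['location'],Z[k])[:2],3).tolist()) for m in bot.mark_of(c,k) if m['p']>.2])
for n,u,v,z in(('frontL',386+565/1.4-386,311/1.4,.068),('frontR',664/1.4,386/1.4,.068)): print(n,px2w(c,(v,u),z))
E
python3 dr.py
```

```text
drawer_spot [(0.81, [227.0, 453.0], [0.487, -0.446])]
drawer_knob [(0.89, [264.0, 425.0], [0.402, -0.374]), (0.45, [296.0, 412.0], [0.33, -0.342])]
weight []
frontL [ 0.49388683 -0.32250054  0.068     ]
frontR [ 0.37562368 -0.47332995  0.068     ]
```

View pics/dr.png

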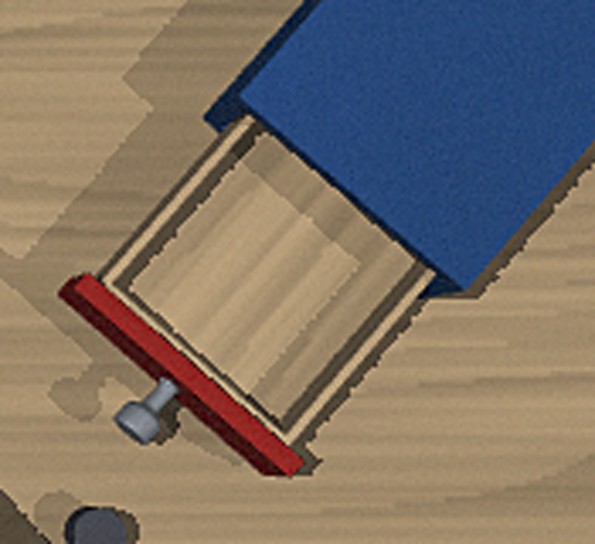

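The reject is held (opening 0.358). The drawer is open, axis about -40°, and clear inside. Over to the drawer spot (0.487,-0.447).

Call:
{"method": "arm_command", "body": {"rows": [{"hand": 0.0,"translation": [0.0018,-0.0283,0],"turn": -0.0262},{"hand": 0.0,"translation": [0.0018,-0.0283,0],"turn": -0.0262},{"hand": 0.0,"translation": [0.0018,-0.0283,0],"turn": -0.0262},{"hand": 0.0,"translation": [0.0018,-0.0283,0],"turn": -0.0262},{"hand": 0.0,"translation": [0.0018,-0.0283,0],"turn": -0.0262},{"hand": 0.0,"translation": [0.0018,-0.0283,0],"turn": -0.0262},{"hand": 0.0,"translation": [0.0018,-0.0283,0],"turn": -0.0262}]}}

```text
time_s: 22.78
position: [0.4624, -0.0822, 0.1414]
eef_rot: [-180.0, -0.1, 159.5]
contact_force: [1.1, 0.6, -0.2]
opening: 0.354
```

Call:
{"method": "arm_command", "body": {"rows": [{"hand": 0.0,"translation": [0.0018,-0.0283,0],"turn": -0.0262},{"hand": 0.0,"translation": [0.0018,-0.0283,0],"turn": -0.0262},{"hand": 0.0,"translation": [0.0018,-0.0283,0],"turn": -0.0262},{"hand": 0.0,"translation": [0.0018,-0.0283,0],"turn": -0.0262},{"hand": 0.0,"translation": [0.0018,-0.0283,0],"turn": -0.0262},{"hand": 0.0,"translation": [0.0018,-0.0283,0],"turn": -0.0262},{"hand": 0.0,"translation": [0.0018,-0.0283,0],"turn": -0.0262}]}}

```text
time_s: 23.37
position: [0.475, -0.2801, 0.1411]
eef_rot: [-180.0, -0.1, 148.9]
contact_force: [0.4, 0.5, -0.4]
opening: 0.362
```

Call:
{"method": "arm_command", "body": {"rows": [{"hand": 0.0,"translation": [0.0018,-0.0283,0],"turn": -0.0262},{"hand": 0.0,"translation": [0.0018,-0.0283,0],"turn": -0.0262},{"hand": 0.0,"translation": [0.0018,-0.0283,0],"turn": -0.0262},{"hand": 0.0,"translation": [0.0018,-0.0283,0],"turn": -0.0262},{"hand": 0.0,"translation": [0.0018,-0.0283,0],"turn": -0.0262},{"hand": 0.0,"translation": [0.0018,-0.0283,0],"turn": -0.0262},{"hand": 0.0,"translation": [0,0,0],"turn": 0},{"hand": 0.0,"translation": [0,0,0],"turn": 0}]}}

```text
time_s: 24.03
position: [0.4852, -0.45, 0.1406]
eef_rot: [-179.9, -0.1, 139.9]
contact_force: [0.1, 0.9, -0.4]
opening: 0.361
```

```bash
cat > k.py <<'E'
from h import *
import sys
c,st=shot('wrist',sys.argv[1]); print(st['position'],st['eef_rot'],st['opening'])
for k in sys.argv[2:]: print(k,[(round(m['p'],2),np.round(m['location']).tolist(),np.round(px2w(c,m['location'],Z[k],st)[:2],4).tolist()) for m in bot.mark_of(c,k) if m['p']>.2])
E
python3 k.py w12.png drawer_spot drawer_knob reject
```

```text
[ 0.48522319 -0.45000254  0.14056734] [-1.79916002e+02 -1.26878827e-01  1.39866344e+02] 0.3607586703887025
drawer_spot [(0.65, [204.0, 284.0], [0.4861, -0.4474])]
drawer_knob [(0.83, [55.0, 285.0], [0.3989, -0.3743])]
reject [(0.91, [274.0, 280.0], [0.5441, -0.5007]), (0.26, [56.0, 288.0], [0.3957, -0.3676])]
```

Call:
{"method": "arm_command", "body": {"rows": [{"hand": 0.0,"translation": [0,0,-0.03],"turn": 0},{"hand": 0.0,"translation": [0,0,-0.03],"turn": 0},{"hand": 0.0,"translation": [0,0,-0.03],"turn": 0},{"hand": 0.0,"translation": [0,0,-0.016],"turn": 0},{"hand": 0.0,"translation": [0,0,-0.008],"turn": 0},{"hand": 0.0,"translation": [0,0,-0.002],"turn": 0},{"hand": 0.0,"translation": [0,0,0],"turn": 0}]}}

```text
time_s: 24.82
position: [0.487, -0.4484, 0.0265]
eef_rot: [180.0, -0.0, 140.0]
contact_force: [0.5, -0.1, 0.2]
opening: 0.359
```

Call:
{"method": "arm_command", "body": {"rows": [{"hand": 0.036,"translation": [0,0,0],"turn": 0},{"hand": 0.05,"translation": [0,0,0],"turn": 0},{"hand": 0.05,"translation": [0,0,0],"turn": 0},{"hand": 0.05,"translation": [0,0,0.025],"turn": 0},{"hand": 0.05,"translation": [0,0,0.035],"turn": 0},{"hand": 0.05,"translation": [0,0,0.035],"turn": 0},{"hand": 0.03,"translation": [0,0,0.025],"turn": 0},{"hand": 0.0,"translation": [0,0,0],"turn": 0}]}}

```text
time_s: 25.48
position: [0.4883, -0.4508, 0.1524]
eef_rot: [180.0, 0.4, 140.0]
contact_force: [0.9, -1.1, -0.1]
opening: 0.314
```

```bash
python3 k.py w13.png drawer_spot drawer_knob reject weight
```

```text
[ 0.48831709 -0.4508411   0.15240611] [179.95516746   0.44242734 139.97613419] 0.3138765012740057
drawer_spot []
drawer_knob [(0.57, [52.0, 287.0], [0.4012, -0.3723])]
reject [(0.89, [201.0, 282.0], [0.495, -0.4538])]
weight []
```

View pics/w13.png

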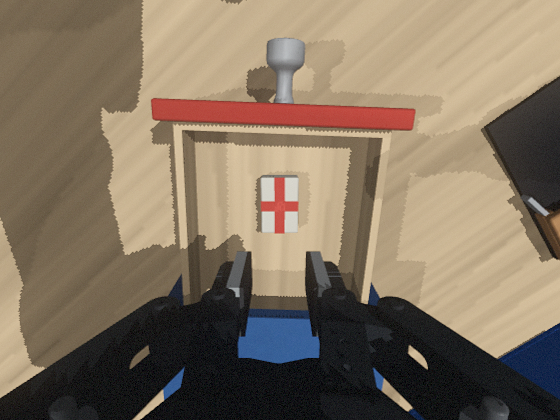

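The reject lies flat in the drawer at (280,204); the knob is at (285,55). I'll grip the knob from above and push.

Call:
{"method": "arm_command", "body": {"rows": [{"hand": 0.06,"translation": [-0.0215,0.0188,0],"turn": -0.008},{"hand": 0.06,"translation": [-0.0215,0.0188,0],"turn": -0.008},{"hand": 0.06,"translation": [-0.0215,0.0188,0],"turn": -0.008},{"hand": 0.06,"translation": [-0.0215,0.0188,0],"turn": 0},{"hand": 0.06,"translation": [0,0,0],"turn": 0},{"hand": 0.06,"translation": [0,0,0],"turn": 0}]}}

```text
time_s: 26.23
position: [0.3997, -0.3725, 0.1459]
eef_rot: [180.0, -0.1, 138.6]
contact_force: [0.9, -0.6, 0.7]
opening: 0.701
```

```bash
python3 k.py w14.png drawer_knob weight
```

```text
[ 0.39970004 -0.37248999  0.14585639] [ 1.79972588e+02 -7.91285507e-02  1.38635472e+02] 0.7012216328642371
drawer_knob [(0.65, [213.0, 283.0], [0.4025, -0.3722])]
weight [(0.94, [122.0, 246.0], [0.328, -0.3499])]
```

Call:
{"method": "arm_command", "body": {"rows": [{"hand": 0.06,"translation": [0.001,0,-0.03],"turn": 0},{"hand": 0.06,"translation": [0,0,-0.03],"turn": 0},{"hand": 0.06,"translation": [0,0,-0.03],"turn": 0},{"hand": 0.06,"translation": [0,0,-0.02],"turn": 0},{"hand": 0.06,"translation": [0,0,-0.011],"turn": 0},{"hand": 0.0,"translation": [0,0,0],"turn": 0},{"hand": 0.0,"translation": [0,0,0],"turn": 0},{"hand": 0.0,"translation": [0,0,0],"turn": 0}]}}

```text
time_s: 27.05
position: [0.4034, -0.373, 0.0264]
eef_rot: [179.9, 0.1, 138.7]
contact_force: [-1.0, -0.2, 3.5]
opening: 0.306
```

Call:
{"method": "arm_command", "body": {"rows": [{"hand": 0.0,"translation": [0,0,0],"turn": 0},{"hand": 0.0,"translation": [0,0,0],"turn": 0},{"hand": 0.0,"translation": [0.0075,-0.0066,0],"turn": 0},{"hand": 0.0,"translation": [0.0075,-0.0066,0],"turn": 0},{"hand": 0.0,"translation": [0.0075,-0.0066,0],"turn": 0},{"hand": 0.0,"translation": [0.0075,-0.0066,0],"turn": 0},{"hand": 0.0,"translation": [0.0075,-0.0066,0],"turn": 0},{"hand": 0.0,"translation": [0.0075,-0.0066,0],"turn": 0}]}}

```text
time_s: 27.72
position: [0.4481, -0.4136, 0.0264]
eef_rot: [180.0, 0.1, 138.7]
contact_force: [1.6, 5.2, 4.3]
opening: 0.302
```

Call:
{"method": "arm_command", "body": {"rows": [{"hand": 0.0,"translation": [0.0085,-0.0056,0],"turn": 0},{"hand": 0.0,"translation": [0.0078,-0.0063,0],"turn": 0},{"hand": 0.0,"translation": [0.0078,-0.0063,0],"turn": 0},{"hand": 0.0,"translation": [0.0078,-0.0063,0],"turn": 0},{"hand": 0.0,"translation": [0.0078,-0.0063,0],"turn": 0},{"hand": 0.0,"translation": [0.0078,-0.0063,0],"turn": 0},{"hand": 0.0,"translation": [0,0,0],"turn": 0}]}}

```text
time_s: 28.3
position: [0.4938, -0.4548, 0.0264]
eef_rot: [-179.8, 0.2, 138.5]
contact_force: [-6.5, -9.5, 6.0]
opening: 0.305
```

Call:
{"method": "arm_command", "body": {"rows": [{"hand": 0.0,"translation": [0.0038,-0.0032,0],"turn": 0},{"hand": 0.0,"translation": [0.0038,-0.0032,0],"turn": 0}]}}

```text
time_s: 28.47
position: [0.4999, -0.4603, 0.0264]
eef_rot: [-179.8, 0.1, 138.5]
contact_force: [-10.9, -8.8, 3.5]
opening: 0.302
```

Call:
{"method": "arm_command", "body": {"rows": [{"hand": 0.0,"translation": [0.0024,-0.0047,0],"turn": 0},{"hand": 0.0,"translation": [0.0034,-0.0036,0],"turn": 0},{"hand": 0.0,"translation": [0,0,0],"turn": 0}]}}

```text
time_s: 28.72
position: [0.5079, -0.4677, 0.0264]
eef_rot: [-179.9, 0.2, 138.6]
contact_force: [-2.7, -5.1, 6.9]
opening: 0.307
```

Call:
{"method": "arm_command", "body": {"rows": [{"hand": 0.0,"translation": [0.003,-0.0027,0],"turn": 0},{"hand": 0.0,"translation": [0.003,-0.0027,0],"turn": 0},{"hand": 0.0,"translation": [0,0,0],"turn": 0}]}}

```text
time_s: 28.97
position: [0.5132, -0.4725, 0.0264]
eef_rot: [-179.9, 0.1, 138.6]
contact_force: [-3.5, -4.6, 5.8]
opening: 0.303
```

Call:
{"method": "arm_command", "body": {"rows": [{"hand": 0.0,"translation": [0.003,-0.0027,0],"turn": 0},{"hand": 0.0,"translation": [0.003,-0.0027,0],"turn": 0},{"hand": 0.0,"translation": [0,0,0],"turn": 0}]}}

```text
time_s: 29.22
position: [0.5145, -0.4737, 0.0254]
eef_rot: [-180.0, -0.6, 138.5]
contact_force: [-31.8, 25.5, 34.5]
opening: 0.305
```

Call:
{"method": "arm_command", "body": {"rows": [{"hand": 0.0,"translation": [0.003,-0.0027,0],"turn": 0},{"hand": 0.0,"translation": [0,0,0],"turn": 0}]}}

```text
time_s: 29.38
position: [0.5165, -0.4755, 0.0246]
eef_rot: [180.0, -0.8, 138.5]
contact_force: [-35.2, 26.9, 29.6]
opening: 0.3
```

Hard stop at about 0.15 m of travel: the drawer is shut. Release and lift.

Call:
{"method": "arm_command", "body": {"rows": [{"hand": 0.0,"translation": [-0.0025,0.0022,0],"turn": 0},{"hand": 0.05,"translation": [0,0,0],"turn": 0},{"hand": 0.06,"translation": [0,0,0],"turn": 0},{"hand": 0.06,"translation": [0,0,0],"turn": 0},{"hand": 0.06,"translation": [0,0,0.03],"turn": 0},{"hand": 0.06,"translation": [0,0,0.04],"turn": 0},{"hand": 0.06,"translation": [0,0,0.04],"turn": 0},{"hand": 0.06,"translation": [-0.02,0.017,0.04],"turn": 0}]}}

```text
time_s: 30.05
position: [0.505, -0.4632, 0.1728]
eef_rot: [-179.9, 0.2, 138.7]
contact_force: [0.1, 0.8, 1.7]
opening: 0.704
```

Call:
{"method": "arm_command", "body": {"rows": [{"hand": 0.05,"translation": [-0.014,0.03,0],"turn": 0.06},{"hand": 0.05,"translation": [-0.014,0.036,0],"turn": 0.085},{"hand": 0.05,"translation": [-0.014,0.036,0],"turn": 0.085},{"hand": 0.05,"translation": [-0.014,0.036,0],"turn": 0.085},{"hand": 0.05,"translation": [-0.007,0.036,0],"turn": 0.085},{"hand": 0.05,"translation": [0,0.036,0],"turn": 0.085},{"hand": 0.05,"translation": [0,0.036,0],"turn": 0.085},{"hand": 0.05,"translation": [0,0.036,0],"turn": 0.085}]}}

```text
time_s: 30.72
position: [0.4399, -0.1781, 0.1708]
eef_rot: [-180.0, 0.1, 176.4]
contact_force: [1.6, -0.5, 0.4]
opening: 0.586
```

```bash
cat > s.py <<'E'
from h import *
c,st=shot('top','top2.png',1.4); print(st['position'],st['eef_rot'][2])
np.savez('top2.npz',**{k:c[k] for k in('image','K','rvec','tvec')})
for k in('drawer_knob','scraper','scraper_tip','holder','slot','weight','tin'): print(k,[(round(m['p'],2),np.round(m['location']).tolist(),np.round(px2w(c,m['location'],Z[k])[:2],3).tolist()) for m in bot.mark_of(c,k) if m['p']>.2])
# orange handle
hsv=cv2.cvtColor(c['image'],cv2.COLOR_BGR2HSV); m=((hsv[...,0]>5)&(hsv[...,0]<16)&(hsv[...,1]>180)&(hsv[...,2]>120)).astype(np.uint8)
n,l,s,ce=cv2.connectedComponentsWithStats(m); i=1+np.argmax(s[1:,4]); v,u=np.nonzero(l==i); w=np.array([px2w(c,(a,b),.028)[:2] for a,b in zip(v,u)])
ev,V=np.linalg.eigh(np.cov(w.T)); print('handle',s[i],w.mean(0),np.degrees(np.arctan2(V[1,1],V[0,1])),cv2.minAreaRect((w*1000).astype(np.float32)))
E
python3 s.py
```

```text
[ 0.43986951 -0.17807046  0.17081166] 176.38456563560578
drawer_knob [(0.74, [258.0, 168.0], [0.419, 0.203]), (0.71, [215.0, 469.0], [0.511, -0.476])]
scraper []
scraper_tip [(0.8, [260.0, 164.0], [0.413, 0.222])]
holder [(0.95, [154.0, 357.0], [0.662, -0.232])]
slot [(0.85, [154.0, 359.0], [0.662, -0.236]), (0.26, [293.0, 130.0], [0.34, 0.297])]
weight [(0.59, [296.0, 410.0], [0.328, -0.348])]
tin [(0.73, [148.0, 156.0], [0.68, 0.247])]
handle [110 276  36  37 189] [0.33896654 0.29277726] 135.92505798880012 ((337.95123291015625, 296.6499328613281), (19.832056045532227, 95.56427764892578), 46.45428466796875)
```

View pics/top2.png

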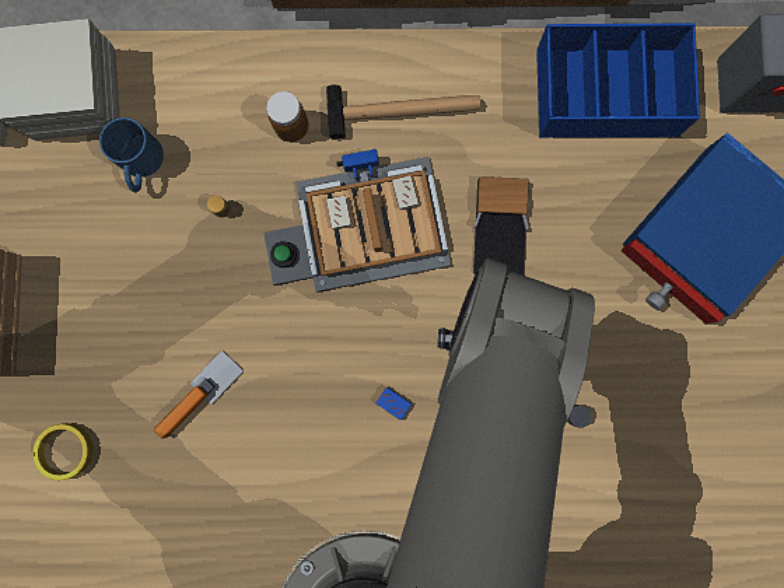

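The drawer is shut (its front flush with the cabinet at (670,283)), and tiles, tin and weight are undisturbed. Now to the scraper at about (0.340,0.295), yaw about -44°.

Call:
{"method": "arm_command", "body": {"rows": [{"hand": 0.06,"translation": [0.003,0.04,0],"turn": -0.054},{"hand": 0.06,"translation": [0.003,0.04,0],"turn": -0.054},{"hand": 0.06,"translation": [0.003,0.04,0],"turn": -0.054},{"hand": 0.06,"translation": [0.003,0.04,0],"turn": -0.054},{"hand": 0.06,"translation": [0.003,0.04,0],"turn": -0.054},{"hand": 0.06,"translation": [0.003,0.04,0],"turn": -0.054},{"hand": 0.06,"translation": [0.003,0.04,0],"turn": -0.054},{"hand": 0.06,"translation": [0.003,0.04,0],"turn": -0.054}], "newtons": 80}}

```text
time_s: 31.78
position: [0.4639, 0.1418, 0.1702]
eef_rot: [180.0, 0.0, 151.1]
contact_force: [1.6, 0.1, 0.8]
opening: 0.702
```

Call:
{"method": "arm_command", "body": {"rows": [{"hand": 0.06,"translation": [-0.0228,0.029,0],"turn": -0.054},{"hand": 0.06,"translation": [-0.0228,0.029,0],"turn": -0.054},{"hand": 0.06,"translation": [-0.0228,0.029,0],"turn": -0.054},{"hand": 0.06,"translation": [-0.0228,0.029,0],"turn": -0.054},{"hand": 0.06,"translation": [-0.0228,0.029,0],"turn": -0.054},{"hand": 0.06,"translation": [0,0,0],"turn": 0},{"hand": 0.06,"translation": [0,0,0],"turn": 0},{"hand": 0.06,"translation": [0,0,0],"turn": 0}]}}

```text
time_s: 32.45
position: [0.3503, 0.285, 0.17]
eef_rot: [-180.0, 0.0, 135.9]
contact_force: [-0.3, -0.3, -0.4]
opening: 0.703
```

```bash
cat > sc.py <<'E'
from h import *
import sys
c,st=shot('wrist',sys.argv[1]); print(st['position'],st['eef_rot'])
for k in('scraper','scraper_tip'): print(k,[(round(m['p'],2),np.round(m['location']).tolist(),np.round(px2w(c,m['location'],Z[k],st)[:2],4).tolist()) for m in bot.mark_of(c,k) if m['p']>.2])
hsv=cv2.cvtColor(c['image'],cv2.COLOR_BGR2HSV); m=((hsv[...,0]>5)&(hsv[...,0]<16)&(hsv[...,1]>180)&(hsv[...,2]>150)).astype(np.uint8)
n,l,s,ce=cv2.connectedComponentsWithStats(m); i=1+np.argmax(s[1:,4]); v,u=np.nonzero(l==i); w=np.array([px2w(c,(a,b),.028,st)[:2] for a,b in zip(v,u)])
ev,V=np.linalg.eigh(np.cov(w.T)); print('handle',s[i],w.mean(0),np.degrees(np.arctan2(V[1,1],V[0,1])),cv2.minAreaRect((w*1000).astype(np.float32)))
E
python3 sc.py w15.png
```

```text
[0.35027413 0.28498072 0.17001122] [-1.79980591e+02  1.45516730e-02  1.35905984e+02]
scraper [(0.88, [173.0, 278.0], [0.3349, 0.2968])]
scraper_tip [(0.76, [279.0, 278.0], [0.42, 0.2144])]
handle [289 192   1   2   2] [0.3518738  0.29421942] 136.45100587630733 ((351.873779296875, 294.21942138671875), (0.9579482674598694, 0.0), 136.45086669921875)
```

Call:
{"method": "arm_command", "body": {"rows": [{"hand": 0.06,"translation": [-0.0015,0.0008,-0.034],"turn": 0},{"hand": 0.06,"translation": [-0.0015,0.0008,-0.034],"turn": 0},{"hand": 0.06,"translation": [0,0,-0.034],"turn": 0},{"hand": 0.06,"translation": [0,0,-0.034],"turn": 0},{"hand": 0.06,"translation": [0,0,-0.02],"turn": 0},{"hand": 0.06,"translation": [0,0,-0.01],"turn": 0},{"hand": 0.02,"translation": [0,0,0],"turn": 0},{"hand": 0.0,"translation": [0,0,0],"turn": 0}]}}

```text
time_s: 33.27
position: [0.3471, 0.2867, 0.0045]
eef_rot: [-180.0, 0.0, 135.9]
contact_force: [-0.0, -0.5, 0.5]
opening: 0.435
```

Call:
{"method": "arm_command", "body": {"rows": [{"hand": 0.0,"translation": [0,0,0],"turn": 0},{"hand": 0.0,"translation": [0,0,0],"turn": 0},{"hand": 0.0,"translation": [0,0,0],"turn": 0},{"hand": 0.0,"translation": [0,0,0],"turn": 0},{"hand": 0.0,"translation": [0,0,0],"turn": 0}]}}

```text
time_s: 33.68
position: [0.3475, 0.2877, 0.0057]
eef_rot: [179.9, -0.0, 135.9]
contact_force: [-1.0, -1.6, 9.6]
opening: 0.244
```

Call:
{"method": "arm_command", "body": {"rows": [{"hand": 0.0,"translation": [0,0,0.01],"turn": 0},{"hand": 0.0,"translation": [0,0,0.02],"turn": 0},{"hand": 0.0,"translation": [0,0,0.03],"turn": 0},{"hand": 0.0,"translation": [0,0,0.03],"turn": 0},{"hand": 0.0,"translation": [0,0,0.03],"turn": 0}]}}

```text
time_s: 34.1
position: [0.3465, 0.2869, 0.1268]
eef_rot: [179.9, -0.0, 135.9]
contact_force: [0.1, 0.4, -0.3]
opening: 0.237
```

Call:
{"method": "arm_command", "body": {"rows": [{"hand": 0.0,"translation": [0.014,-0.0256,0],"turn": 0.0359},{"hand": 0.0,"translation": [0.014,-0.0256,0],"turn": 0.0359},{"hand": 0.0,"translation": [0.014,-0.0256,0],"turn": 0.0359},{"hand": 0.0,"translation": [0.014,-0.0256,0],"turn": 0.0359},{"hand": 0.0,"translation": [0.014,-0.0256,0],"turn": 0.0359},{"hand": 0.0,"translation": [0.014,-0.0256,0],"turn": 0.0359},{"hand": 0.0,"translation": [0.014,-0.0256,0],"turn": 0.0359},{"hand": 0.0,"translation": [0.014,-0.0256,0],"turn": 0.0359}]}}

```text
time_s: 34.77
position: [0.4593, 0.0811, 0.1257]
eef_rot: [179.9, 0.1, 152.5]
contact_force: [0.0, 0.4, -1.5]
opening: 0.235
```

Call:
{"method": "arm_command", "body": {"rows": [{"hand": 0.0,"translation": [0.014,-0.0256,0],"turn": 0.0359},{"hand": 0.0,"translation": [0.014,-0.0256,0],"turn": 0.0359},{"hand": 0.0,"translation": [0.0045,-0.0256,0],"turn": 0.0359},{"hand": 0.0,"translation": [0.0045,-0.0256,0],"turn": 0.0359},{"hand": 0.0,"translation": [0.0045,-0.0256,0],"turn": 0.0359},{"hand": 0.0,"translation": [0.0045,-0.0256,0],"turn": 0.0359}]}}

```text
time_s: 35.27
position: [0.5048, -0.0725, 0.1257]
eef_rot: [179.9, 0.1, 164.8]
contact_force: [0.7, -1.1, -0.9]
opening: 0.237
```

Call:
{"method": "arm_command", "body": {"rows": [{"hand": 0.0,"translation": [0.0045,-0.0256,0],"turn": 0.0359},{"hand": 0.0,"translation": [0.0045,-0.0256,0],"turn": 0.0359},{"hand": 0.0,"translation": [0.0045,-0.0256,0],"turn": 0.0359},{"hand": 0.0,"translation": [0.0045,-0.0256,0],"turn": 0.0359},{"hand": 0.0,"translation": [0.0045,-0.0256,0],"turn": 0.0359},{"hand": 0.0,"translation": [0.0045,-0.0256,0],"turn": 0.0359},{"hand": 0.0,"translation": [0,0,0],"turn": 0},{"hand": 0.0,"translation": [0,0,0],"turn": 0}]}}

```text
time_s: 35.93
position: [0.5315, -0.2264, 0.1255]
eef_rot: [-180.0, 0.1, 176.9]
contact_force: [0.5, 0.4, -1.5]
opening: 0.236
```

```bash
python3 k.py w16.png scraper scraper_tip holder slot; python3 - <<'E'
from h import *
c=dict(np.load('top1.npz'))
im=c['image'][115:205,325:400]
w=cv2.imread('pics/w16.png')
a=cv2.resize(im,(375,450),interpolation=cv2.INTER_CUBIC)
cv2.imwrite('pics/m2.png',np.hstack([a,cv2.resize(w[:,120:],(440-20,450))]))
E
```

```text
[ 0.53148699 -0.22636514  0.12548823] [-1.79979934e+02  7.55750549e-02  1.76913155e+02] 0.23635438566397537
scraper [(0.64, [235.0, 279.0], [0.5607, -0.229])]
scraper_tip []
holder []
slot []
```

View pics/m2.png

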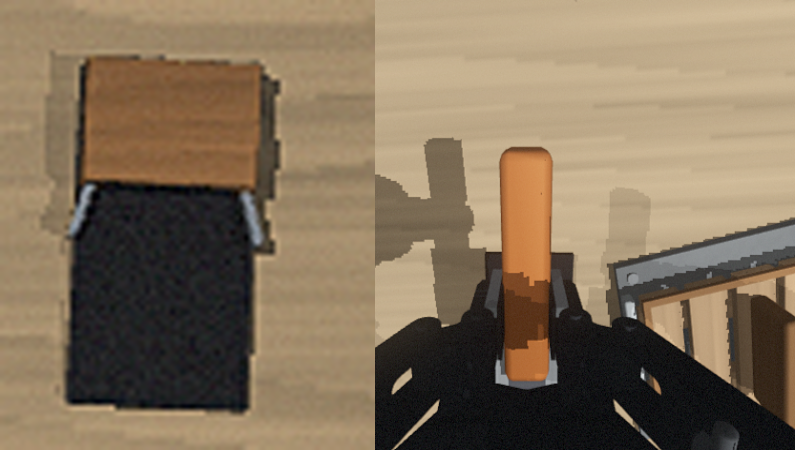

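Bridge corners in the crop: (86,58), (264,64), (260,187), (83,183). Plate front corners: (66,403), (249,410). The handle is centred and upright in the grip; the plate's near edge shows behind it at montage row 253, columns 485-575.

```bash
python3 - <<'E'
from h import *
from scipy.optimize import least_squares
c=dict(np.load('top1.npz')); P=lambda u,v,z:px2w(c,(115+(v-2)/5,325+(u-2)/5),z)[:2]
obs=[(P(86,58,.024),.06,.042),(P(264,64,.024),.06,-.042),(P(260,187,.024),0,-.042),(P(83,183,.024),0,.042),(P(66,403,.006),-.102,.042),(P(249,410,.006),-.102,-.042)]
def res(p):
    R2=np.array([[np.cos(p[2]),-np.sin(p[2])],[np.sin(p[2]),np.cos(p[2])]])
    return np.concatenate([p[:2]+R2@[x,y]-q for q,x,y in obs])
s=least_squares(res,[.66,-.23,0]); print(s.x,np.degrees(s.x[2]),np.round(s.fun*1000,1))
st=bot.observe(); w=bot.camera('wrist')
U=lambda u,v:(v*420/450,120+(u-375)*440/420)
for u in(485,575): print(px2w(w,U(u,253),.006,st))
p=s.x; R2=np.array([[np.cos(p[2]),-np.sin(p[2])],[np.sin(p[2]),np.cos(p[2])]])
for y in(.042,-.042): print('plate corner px',w2px(w,np.append(p[:2]+R2@[-.102,y],.006),st))
# handle near end (z top = tcp-0.0057+0.028)
z=st['position'][2]-.0057+.028
for u in(500,551): q=px2w(w,U(u,157),z,st); print('handle near end',q, st['position'][:2]-q[:2])
print(st['position'])
E
```

```text
[ 0.6629098  -0.23279704 -0.05143381] -2.9469402487300367 [ 1.   0.4  0.1 -0.1 -1.1 -0.3  0.7  1.1 -0.1 -1.5 -0.6  0.4]
[ 0.55745873 -0.26505677  0.006     ]
[ 0.56170153 -0.18091724  0.006     ]
plate corner px (np.float64(237.94813027847684), np.float64(324.2840233268519))
plate corner px (np.float64(237.85646489856916), np.float64(230.43310603252905))
handle near end [ 0.46798515 -0.23257252  0.14689677] [0.06376093 0.00884885]
handle near end [ 0.46900032 -0.2123519   0.14689677] [ 0.06274576 -0.01137177]
[ 0.53174607 -0.22372368  0.12459677]
```

Call:
{"method": "arm_command", "body": {"rows": [{"hand": 0.0,"translation": [0,0,-0.03],"turn": 0},{"hand": 0.0,"translation": [0,0,-0.03],"turn": 0},{"hand": 0.0,"translation": [0,0,-0.025],"turn": 0},{"hand": 0.0,"translation": [0,0,-0.016],"turn": 0},{"hand": 0.0,"translation": [0,0,-0.01],"turn": 0},{"hand": 0.0,"translation": [0,0,0],"turn": 0},{"hand": 0.0,"translation": [0,0,0],"turn": 0},{"hand": 0.0,"translation": [0,0,0],"turn": 0}]}}

```text
time_s: 36.9
position: [0.5322, -0.2248, 0.0139]
eef_rot: [-180.0, 0.1, 177.1]
contact_force: [-0.0, -0.0, -0.5]
opening: 0.235
```

Call:
{"method": "arm_command", "body": {"rows": [{"hand": 0.0,"translation": [0,0,0],"turn": 0},{"hand": 0.0,"translation": [0,0,0],"turn": 0}]}}

```text
time_s: 37.07
position: [0.5321, -0.2249, 0.0139]
eef_rot: [-180.0, 0.1, 177.1]
contact_force: [-0.2, 0.4, -0.3]
opening: 0.242
```

```bash
python3 - <<'E'
from h import *
import time
for i in range(3):
    c,st=shot('scene'); print(st['position'],st['eef_rot'],st['contact_force'])
for k in('scraper_tip','slot'): print(k,[(round(m['p'],2),np.round(m['location']).tolist(),np.round(px2w(c,m['location'],.01)[:2],4).tolist()) for m in bot.mark_of(c,k) if m['p']>.2])
E
```

```text
[ 0.5321301  -0.22490849  0.01390157] [-1.79985191e+02  7.02080016e-02  1.77083606e+02] [-0.15046563  0.36848614 -0.34215655]
[ 0.53201502 -0.22488887  0.0137919 ] [-1.79987129e+02  5.96343815e-02  1.77081569e+02] [ 0.33642097 -0.17621246 -1.20752398]
[ 0.53194015 -0.22487465  0.01368689] [-1.79990226e+02  4.98129593e-02  1.77079210e+02] [-0.95834025 -0.28327776 -1.91414689]
scraper_tip [(0.93, [264.0, 234.0], [0.6312, -0.2305])]
slot [(0.56, [272.0, 240.0], [0.6661, -0.227])]
```

Call:
{"method": "arm_command", "body": {"rows": [{"hand": 0.0,"translation": [0.009,-0.0005,0],"turn": 0},{"hand": 0.0,"translation": [0.009,-0.0005,0],"turn": 0},{"hand": 0.0,"translation": [0.009,-0.0005,0],"turn": 0},{"hand": 0.0,"translation": [0.007,-0.0003,0],"turn": 0},{"hand": 0.0,"translation": [0.006,-0.0003,0],"turn": 0},{"hand": 0.0,"translation": [0,0,0],"turn": 0}]}}

```text
time_s: 37.82
position: [0.5731, -0.2268, 0.013]
eef_rot: [-180.0, 0.0, 177.1]
contact_force: [-0.0, 0.6, -1.5]
opening: 0.237
```

Call:
{"method": "arm_command", "body": {"rows": [{"hand": 0.0,"translation": [0.007,-0.0004,0],"turn": 0},{"hand": 0.0,"translation": [0.007,-0.0003,0],"turn": 0},{"hand": 0.0,"translation": [0.007,-0.0003,0],"turn": 0},{"hand": 0.0,"translation": [0.006,-0.0003,0],"turn": 0},{"hand": 0.0,"translation": [0,0,0],"turn": 0}]}}

```text
time_s: 38.23
position: [0.6001, -0.2281, 0.0132]
eef_rot: [-180.0, 0.0, 177.1]
contact_force: [0.2, 0.5, -1.4]
opening: 0.238
```

Call:
{"method": "arm_command", "body": {"rows": [{"hand": 0.0,"translation": [0.004,-0.0002,0],"turn": 0},{"hand": 0.0,"translation": [0.003,-0.0002,0],"turn": 0},{"hand": 0.0,"translation": [0.002,-0.0001,0],"turn": 0},{"hand": 0.0,"translation": [0,0,0],"turn": 0}]}}

```text
time_s: 38.57
position: [0.6079, -0.2287, 0.0131]
eef_rot: [-180.0, 0.0, 177.1]
contact_force: [-0.1, 0.5, -0.6]
opening: 0.236
```

Call:
{"method": "arm_command", "body": {"rows": [{"hand": 0.0,"translation": [0.002,-0.0001,0],"turn": 0},{"hand": 0.0,"translation": [0,0,0],"turn": 0}]}}

```text
time_s: 38.73
position: [0.6098, -0.2289, 0.0132]
eef_rot: [-180.0, 0.0, 177.1]
contact_force: [-0.1, 0.5, -0.8]
opening: 0.241
```

Call:
{"method": "arm_command", "body": {"rows": [{"hand": 0.0,"translation": [0.002,-0.0001,0],"turn": 0},{"hand": 0.0,"translation": [0,0,0],"turn": 0}]}}

```text
time_s: 38.9
position: [0.6119, -0.2289, 0.0132]
eef_rot: [-180.0, 0.0, 177.1]
contact_force: [0.1, 0.2, -1.0]
opening: 0.239
```

Call:
{"method": "arm_command", "body": {"rows": [{"hand": 0.0,"translation": [0.002,-0.0001,0],"turn": 0},{"hand": 0.0,"translation": [0,0,0],"turn": 0}]}}

```text
time_s: 39.07
position: [0.6128, -0.229, 0.0128]
eef_rot: [180.0, -0.1, 177.1]
contact_force: [-4.0, 1.6, -1.1]
opening: 0.24
```

Call:
{"method": "arm_command", "body": {"rows": [{"hand": 0.0,"translation": [0.002,-0.0001,0],"turn": 0},{"hand": 0.0,"translation": [0,0,0],"turn": 0}]}}

```text
time_s: 39.23
position: [0.6129, -0.229, 0.0125]
eef_rot: [179.9, -0.3, 177.0]
contact_force: [-13.7, 2.1, 6.6]
opening: 0.236
```

Call:
{"method": "arm_command", "body": {"rows": [{"hand": 0.0,"translation": [-0.002,0.0001,-0.001],"turn": 0},{"hand": 0.03,"translation": [0,0,0],"turn": 0},{"hand": 0.045,"translation": [0,0,0],"turn": 0},{"hand": 0.045,"translation": [0,0,0],"turn": 0},{"hand": 0.045,"translation": [0,0,0.02],"turn": 0},{"hand": 0.045,"translation": [0,0,0.04],"turn": 0},{"hand": 0.045,"translation": [0,0,0.04],"turn": 0},{"hand": 0.045,"translation": [0,0,0.04],"turn": 0}]}}

```text
time_s: 39.9
position: [0.6133, -0.229, 0.1536]
eef_rot: [-180.0, -0.0, 177.1]
contact_force: [1.1, -0.4, -0.3]
opening: 0.523
```

Call:
{"method": "arm_command", "body": {"rows": [{"hand": 0.0,"translation": [-0.0014,0.03,0.005],"turn": 0},{"hand": 0.0,"translation": [-0.0014,0.03,0.005],"turn": 0},{"hand": 0.0,"translation": [-0.0014,0.03,0.005],"turn": 0},{"hand": 0.0,"translation": [-0.0014,0.03,0.005],"turn": 0},{"hand": 0.0,"translation": [-0.0014,0.03,0],"turn": 0},{"hand": 0.0,"translation": [-0.0014,0.03,0],"turn": 0},{"hand": 0.0,"translation": [-0.0014,0.03,0],"turn": 0},{"hand": 0.0,"translation": [-0.0014,0.03,0],"turn": 0}]}}

```text
time_s: 40.57
position: [0.6024, 0.0125, 0.1724]
eef_rot: [180.0, 0.0, 177.1]
contact_force: [0.2, -0.0, 0.6]
opening: -0.002
```

Call:
{"method": "arm_command", "body": {"rows": [{"hand": 0.0,"translation": [-0.0014,0.03,0],"turn": 0},{"hand": 0.0,"translation": [-0.0014,0.03,0],"turn": 0},{"hand": 0.0,"translation": [-0.0014,0.03,0],"turn": 0},{"hand": 0.0,"translation": [-0.0014,0.03,0],"turn": 0},{"hand": 0.0,"translation": [0,0,0],"turn": 0},{"hand": 0.0,"translation": [0,0,0],"turn": 0},{"hand": 0.0,"translation": [0,0,0],"turn": 0}]}}

```text
time_s: 41.15
position: [0.5969, 0.1305, 0.1721]
eef_rot: [-180.0, 0.0, 177.1]
contact_force: [-0.3, 0.9, -0.6]
opening: -0.002
```

```bash
python3 - <<'E'
from h import *
c,st=shot('wrist'); print(st['position'],st['eef_rot'])
W=c['image']
hsv=cv2.cvtColor(W,cv2.COLOR_BGR2HSV); m=((hsv[...,0]>45)&(hsv[...,0]<80)&(hsv[...,1]>100)).astype(np.uint8)
n,l,s,ce=cv2.connectedComponentsWithStats(m); i=1+np.argmax(s[1:,4]); print('green',s[i],ce[i],px2w(c,ce[i][::-1],.032,st))
print('net',[(round(q['p'],2),px2w(c,q['location'],.032,st)) for q in bot.mark_of(c,'button_top')])
t,_=shot('top'); sc,_=shot('scene')
for n,p in(('slot',t),('scraper',t),('scraper_tip',t)): print(n,[(round(q['p'],2),px2w(p,q['location'],.006).round(3)) for q in bot.mark_of(p,n)])
a=cv2.resize(W,(400,300)); b=cv2.resize(sc['image'][170:320,90:290],(400,300),interpolation=cv2.INTER_CUBIC); d=cv2.resize(t['image'][100:220,320:480],(400,300),interpolation=cv2.INTER_CUBIC);e=cv2.resize(sc['image'][180:300,260:420],(400,300),interpolation=cv2.INTER_CUBIC)
cv2.imwrite('pics/m3.png',np.vstack([np.hstack([a,b]),np.hstack([d,e])]))
E
```

```text
[0.59690736 0.13052076 0.17212078] [-1.79977069e+02  4.10576865e-03  1.77076803e+02]
green [268 182  29  29 625] [282.3584 196.952 ] [0.59407329 0.13284252 0.032     ]
net [(0.96, array([0.59638742, 0.13576227, 0.032     ]))]
slot [(0.84, array([ 0.666, -0.236,  0.006]))]
scraper [(0.87, array([ 0.599, -0.234,  0.006]))]
scraper_tip []
```

View pics/m3.png

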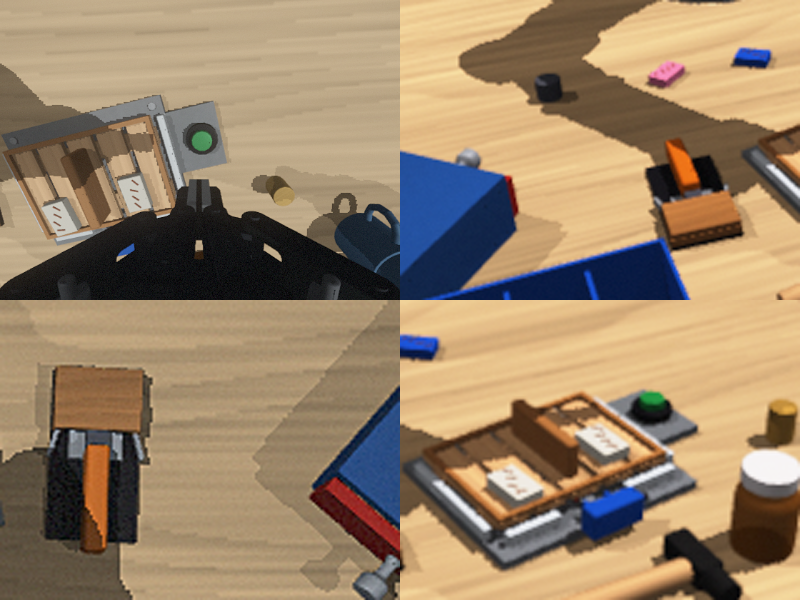

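All is in place: scraper home (handle origin at the expected x of about 0.599), drawer shut, tiles flat, roller under the edge. Press the button.

Call:
{"method": "arm_command", "body": {"rows": [{"hand": 0.0,"translation": [-0.001,0.003,-0.035],"turn": 0},{"hand": 0.0,"translation": [0,0,-0.035],"turn": 0},{"hand": 0.0,"translation": [0,0,-0.035],"turn": 0},{"hand": 0.0,"translation": [0,0,-0.02],"turn": 0},{"hand": 0.0,"translation": [0,0,-0.009],"turn": 0},{"hand": 0.0,"translation": [0,0,0],"turn": 0}]}}

```text
time_s: 42.0
position: [0.5948, 0.1334, 0.0363]
eef_rot: [-179.9, -0.2, 177.1]
contact_force: [-0.1, -0.7, 0.9]
opening: 0.004
```

Call:
{"method": "arm_command", "body": {"rows": [{"hand": 0.0,"translation": [0,0,-0.004],"turn": 0},{"hand": 0.0,"translation": [0,0,-0.003],"turn": 0},{"hand": 0.0,"translation": [0,0,-0.002],"turn": 0},{"hand": 0.0,"translation": [0,0,0],"turn": 0}]}}

```text
time_s: 42.33
position: [0.5967, 0.1341, 0.0301]
eef_rot: [180.0, 0.1, 177.1]
contact_force: [2.5, -0.4, 2.6]
opening: -0.0
```

Call:
{"method": "arm_command", "body": {"rows": [{"hand": 0.0,"translation": [0,0,-0.001],"turn": 0},{"hand": 0.0,"translation": [0,0,-0.001],"turn": 0},{"hand": 0.0,"translation": [0,0,0],"turn": 0}]}}

```text
time_s: 42.58
position: [0.5965, 0.1341, 0.0276]
eef_rot: [180.0, 0.1, 177.1]
contact_force: [2.7, 0.5, 3.6]
opening: -0.001
```

Call:
{"method": "arm_command", "body": {"rows": [{"hand": 0.0,"translation": [0,0,-0.002],"turn": 0},{"hand": 0.0,"translation": [0,0,-0.001],"turn": 0},{"hand": 0.0,"translation": [0,0,0],"turn": 0},{"hand": 0.0,"translation": [0,0,0],"turn": 0}]}}

```text
time_s: 42.92
position: [0.5966, 0.1341, 0.0257]
eef_rot: [180.0, 0.1, 177.1]
contact_force: [-4.1, -1.5, 28.4]
opening: 0.001
```

Call:
{"method": "arm_command", "body": {"rows": [{"hand": 0.0,"translation": [0,0,-0.002],"turn": 0},{"hand": 0.0,"translation": [0,0,0],"turn": 0},{"hand": 0.0,"translation": [0,0,0],"turn": 0}]}}

```text
time_s: 43.17
position: [0.5968, 0.1342, 0.0252]
eef_rot: [179.9, 0.1, 177.1]
contact_force: [-14.2, -3.6, 55.9]
opening: -0.005
```

The button is bottomed. Lift away and check.

Call:
{"method": "arm_command", "body": {"rows": [{"hand": 0.0,"translation": [0,0,0.02],"turn": 0},{"hand": 0.0,"translation": [0,0,0.03],"turn": 0},{"hand": 0.0,"translation": [0,0,0.04],"turn": 0},{"hand": 0.0,"translation": [0,0,0.04],"turn": 0},{"hand": 0.0,"translation": [-0.02,0.01,0.02],"turn": 0},{"hand": 0.0,"translation": [-0.03,0.01,0],"turn": 0},{"hand": 0.0,"translation": [-0.03,0.01,0],"turn": 0},{"hand": 0.0,"translation": [0,0,0],"turn": 0}]}}

```text
time_s: 43.83
position: [0.5106, 0.1658, 0.1719]
eef_rot: [180.0, -0.2, 177.3]
contact_force: [1.4, 1.1, 0.8]
opening: 0.002
```

```bash
python3 - <<'E'
from h import *
t,st=shot('top','top3.png',1.4); s,_=shot('scene'); print(st['position'],st['contact_force'],st['time_s'])
o=dict(np.load('top2.npz'))
d=cv2.absdiff(t['image'],o['image']).max(2)
for n,(r0,r1,c0,c1) in dict(pallet=(110,205,212,325),tin=(135,158,143,175),drawer=(150,235,440,520)).items(): print(n,'changed px',int((d[r0:r1,c0:c1]>60).sum()),'of',(r1-r0)*(c1-c0))
for p,nm in((t,'top'),(s,'scene')):
    for k,z in(('pallet',.01),('tile0',.03),('scraper',.006),('drawer_knob',.044),('tin',0),('weight',0)): print(nm,k,[(round(m['p'],2),np.round(px2w(p,m['location'],z)[:2],3).tolist()) for m in bot.mark_of(p,k) if m['p']>.4])
E
```

```text
[0.51060899 0.16578551 0.17191826] [1.38715385 1.14958372 0.78810445] 43.8333
pallet changed px 331 of 10735
tin changed px 139 of 736
drawer changed px 201 of 6800
top pallet [(0.65, [0.645, -0.019]), (0.53, [0.707, -0.006])]
top tile0 [(0.9, [0.345, -0.18]), (0.84, [0.655, 0.041]), (0.68, [0.352, -0.051]), (0.64, [0.692, -0.077])]
top scraper [(0.96, [0.593, -0.231])]
top drawer_knob [(0.74, [0.51, -0.468])]
top tin []
top weight [(0.67, [0.328, -0.349])]
scene pallet [(0.81, [0.652, -0.022]), (0.52, [0.673, -0.23])]
scene tile0 [(0.73, [0.707, 0.219]), (0.7, [0.654, 0.046]), (0.68, [0.405, -0.193]), (0.61, [0.381, -0.062]), (0.53, [0.692, -0.072]), (0.44, [0.584, 0.147])]
scene scraper [(0.75, [0.593, -0.228])]
scene drawer_knob [(0.44, [0.526, -0.474])]
scene tin [(0.53, [0.669, 0.237])]
scene weight [(0.54, [0.316, -0.341])]
```

```bash
python3 -c "
from cell import bot
print(bot.finish_job())"
```

```text
the job is handed in; nothing more can be done
None
```

The job is done in the order asked and handed in at about 44 s of the 210 s allowed; the hand-in gives no verdict.

- **Pallet:** it sits in the dock between the guides and on the bed. Pictures show the red roller hidden under its far edge, but I had no direct reading of the lever angle.
- **Good tiles:** there were two, and both lie flat, streaks up, in the far half of the pallet, one on each side of the rail. The second sat off-centre in the grip and would have landed tight beside the first, so I used the slot across the rail. I left the pink and blue look-alikes alone.
- **Reject and drawer:** the tile with the red cross went into the drawer, which I pushed to its hard stop after about 0.15 m. The front is flush with the cabinet.
- **Scraper:** it is fully in. It touched the back wall at about the expected depth, and its handle lies on the base plate where it should.
- **Button:** I pressed it last, until it bottomed about 6 to 7 mm down from its free height.

**Last checks:** the networks put the pallet, both tiles, the scraper, the shut drawer and the weight where I left them. After the press I had no pictures left to view. Two checks were weaker:
- **Tin:** the last top view did not report it and showed some changed pixels there, perhaps the arm or its shadow. The scene camera put it at its starting place within the usual error.
- **Force:** it briefly reached about 52 N at the drawer stop and 57 N at the button, both through the fingertips. That is under the 120 N wrist limit. I took the 40 N limit to apply only to the arm and gripper body.

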